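# Blow out the battery blow gun in its service stand

## Robot

A 7-joint arm with a two-finger parallel gripper is mounted at the origin on a cart in front of the work surface, level with it; the furniture and walls round the work are solid. World frame = base frame: x ahead of the robot, y to its left, z up, the work surface at z = 0. Lengths are in m, angles in degrees, forces in N, time in s.
With the tool pointing down it reaches from about 0.425 to 0.875 m from the base axis. Payload 4.7 kg.
Tool frame: the origin (TCP) lies midway between the tips of the shut fingers; the grasp point (between the pads) lies hold_point_z behind it (hold_point_z is the distance from the TCP to the grasp point, in m); z points along the fingers, y is the direction in which the jaws open and shut (so a half turn about z gives the same grasp; the last joint's range is limited). The gripper opens to 85 mm and grips with 20 to 120 N. Pads are 22 mm wide; open, the fingers measure 114 mm over their backs; the gripper's body (76 mm by 85 mm) begins 54 mm behind the grasp point. The pads swing forward as they close: fully open they stand 13 mm farther back than shut.
Start: joints at [0.808, 18.392, -4.016, 83.108, 1.295, 78.541, -3.26], TCP at [0.65, -0, 0.231] pointing down, gripper open.
Joint ranges: [-163.93, 163.93], [-17.29, 119.83], [-79.2, 71.16], [3.27, 140.29], [-89.18, 269.18], [5.43, 117.66], [-154.24, 154.24]. Speed limits (degrees/s): [147.25, 147.25, 180, 180, 180, 180, 180].

## Interface

Orientations are given as [roll, pitch, yaw] about the fixed x, y, z axes, in that order (R = Rz(yaw) Ry(pitch) Rx(roll)).
In Python, from plant import get_state, get_image, sign_off, hold_point_z gives the robot as it stands.
- The arm moves only by the tool step_arm, never from a script. Its argument "deltas" is a list of rows, each a list of 5 numbers: the closure, from 0 (fully open) to 1 (shut), then the shift along the tool's x, y, z in units of 50 cm (1.0 is 50 cm), then the turn about the tool's z in units of 60 degrees (1.0 is 60 degrees). In form: [[grip, x, y, z, yaw], ...]. A call has 1 to 20 rows; each row is the pose to reach, as a shift and turn from the pose commanded when the call began, along the tool's axes at that moment; what a row does not reach only later rows make up. A row lasts 1/10 s, in which the tool goes at most 50 mm and 8.59 degrees, less where a joint would pass 70% of its speed; a pose out of reach is approached as far as the arm can. A call with a number of a shift or a turn outside -1 to 1 is refused whole. A call with a gripper value outside its range is refused whole. The fingers move at their own pace and stop on an object; "newtons" is the grip in N (left out, the last holds). Time passes only in rows, so rows that repeat a pose let the fingers close. It gives the time, the measured TCP pose, the force and the opening at its end, in the units of the state.
- get_state(): the state, without advancing time (a new reading comes with each control period).
- get_image(name): name is "scene" or "side" or "wrist"; returns a dict with "img" (384x512x3 uint8, red, green, blue), "fx", "fy", "cx", "cy" (pixels), "camera_from_world" (4x4, takes a point from world to camera coordinates); the wrist camera has in their place "hand_eye" (4x4, takes a point from camera to tool coordinates, whose origin is the TCP and whose axes are the flange's). Camera axes: x right, y down, z forward; pixel columns grow to the right and rows downward; lengths in m; the calibration is good to about 2 mm. A picture is of the moment at which its call begins: read the wrist's pose just before it. There is no depth.
- sign_off(): hands the job in, once; it reports no verdict.
The state is a dict: "time_s": time; "q": joint angles; "joint_velocities": joint speeds; "effort": joint torques, N m; "eef_pos": TCP position; "ee_rot": TCP orientation; "force": force on the tool from outside, world axes, zero at the start; "ft_torque": the same for the moment, N m; "gripper_width": opening from 0.0 (shut) to 1.0 (fully open).
Only numpy, scipy, OpenCV 4.12 (cv2) and the standard library are available. Lean on these libraries where they do the work, as an engineer would, in place of code of your own. Each camera call takes 0.05 s, during which the arm holds its last target.

## Task

Take the blow gun off its foam pad, lay it on its side between the saddles of the service stand with the nozzle facing the silencer, and let go. Then press the stand's priming plunger down to its stop, and after that squeeze the gun's trigger past its first pressure point all the way through the second stage and hold it for about two seconds with the gun still in the stand. Finally carry the gun back, lay it flat on the foam pad and let go; do not pull the trigger into its second stage anywhere but in the stand, and leave the timer and the marker where they are.

Things in the scene. Friction and masses are not known exactly. Their poses are not given: they have to be found in the camera images.
- gun: Blow gun, pistol shape, 200 x 141 x 40 mm, about 0.25 kg, loose, always on its side. Origin: underside, on the barrel's centre line. x to the nozzle, handle to -y, z up. Grey barrel: x -95..65, y -18..18, z 0..40 mm; cone nozzle x 65..105, axis z 20. Black handle: x -70..-42, y -14..-110, z 3..37; black foot x -73..-27, y -105..-123, z 0..40. The grey trigger stands in front (+x) of the handle.
- gun_grip (a point): Where to take the gun to carry it: on the barrel, 36 mm wide (gun's y), 40 mm tall. On the centre line 12 mm ahead of the gun's origin, 25 mm above its underside; axes as the gun's. The barrel is free of trigger and saddles for 28 mm either way along it.
- gun_nozzle (a point): Centre of the nozzle's open end, 105 mm ahead of the gun's origin on the barrel axis, 20 mm above the underside; axes as the gun's.
- gun_squeeze (a point): Where to squeeze: half-way between the back of the handle and the front of the released trigger, 20 mm above the gun's underside (mid-thickness), at the middle of the trigger's length; axes as the gun's. Squeeze along gun x: handle plus trigger measure 52 mm released (26 either way), 40 mm fully pulled. Handle 34 mm, trigger 26 mm thick (z); trigger 60 mm long (y).
- trigger_first (a joint): Travel of the trigger's soft first stage, m: 0 released, 0.006 at the pressure point. Spring force 1.5 to 3 N.
- trigger_second (a joint): Travel of the trigger's second stage, m: stays 0 until the squeeze exceeds about 8 N, 0.006 fully pulled (about 12 N). The trigger springs back when let go. Both stages add up to 12 mm toward the handle. Blowing counts above 0.004.
- stand_seat (a point): Where gun_grip lies when the gun is seated in the fixed stand: on the centre line, 25 mm above the base plate on which the gun rests (plate top 20 mm above the bench). x toward the silencer, handle side -y. Saddle cheeks 96 mm behind and 36 mm ahead, 16 mm long, 27 mm high, 44 mm apart (4 mm play a side). Play along x -8 to +11 mm. The plate ends 26 mm to -y; a 16 mm wide arm under the handle carries the gun's foot.
- silencer_mouth (a point): Centre of the round mouth of the silencer, a grey block 34 x 56 x 52 mm at the end of the stand; 40 mm above the bench; the nozzle's end stays about 11 mm off it when seated. Axes as stand_seat.
- plunger_top (a point): Top centre of the priming plunger's head, a white mushroom head 40 mm across on a grey round pot at the stand's +y side, 62 mm behind stand_seat and 64 mm to its +y; 72 mm above the bench when up. Pressed straight down.
- plunger (a joint): Plunger stroke, m: 0 up, 0.012 at its stop. Spring 3.5 N at the start, 7.7 N at the stop; it comes up again by itself.
- pad_spot (a point): Centre of the top of the fixed white foam pad, 224 (x) x 182 mm (y), top 24 mm above the bench. At the start the gun lies on it, its x within 0.15 rad of the pad's, gun_grip about 7 mm to +x and 48 mm to +y of this point. At the end the gun lies there again or anywhere near, with gun_grip at least 15 mm inside the pad's edges.
- timer: Bystander: a white countdown timer, 66 x 66 x 19 mm, loose, between stand and pad. Origin under its centre.
- marker: Bystander: a laboratory marker, 135 mm long (its y), 13 mm thick, loose, between stand and pad, nearer the robot than the timer. Origin under its centre.

How it is judged (in metres and radians):
On the way, in this order (a step that is already met when the one before it is completed fails the run):
1. the gun lies seated in the stand, nozzle facing the silencer, and is let go (horizontal distance between gun_nozzle and silencer_mouth below 0.028 m and x of gun_grip in the frame of stand_seat between -0.018 and 0.018 m and y of gun_grip in the frame of stand_seat between -0.008 and 0.008 m and z of gun_grip in the frame of stand_seat between -0.006 and 0.006 m and angle between gun's own z axis and vertical below 0.1 rad and contact force between the fingers and gun below 0.2 N and linear speed of gun below 0.02 m/s), for 0.2 s.
2. the plunger is pressed down to its stop while the gun lies in the stand (horizontal distance between gun_nozzle and silencer_mouth below 0.028 m and x of gun_grip in the frame of stand_seat between -0.018 and 0.018 m and y of gun_grip in the frame of stand_seat between -0.008 and 0.008 m and z of gun_grip in the frame of stand_seat between -0.006 and 0.006 m and angle between gun's own z axis and vertical below 0.1 rad and value of joint plunger above 0.0105 m), for 0.1 s.
3. the trigger is held in its second stage for a second, the gun still in the stand (horizontal distance between gun_nozzle and silencer_mouth below 0.028 m and x of gun_grip in the frame of stand_seat between -0.018 and 0.018 m and y of gun_grip in the frame of stand_seat between -0.008 and 0.008 m and z of gun_grip in the frame of stand_seat between -0.006 and 0.006 m and angle between gun's own z axis and vertical below 0.1 rad and value of joint trigger_second above 0.004 m), for 1 s.
At the end, for the whole second after the job is handed in: The gun lies flat (within 0.1 rad) and at rest on the foam pad, gun_grip at least 15 mm inside the pad's edges and 25 mm (+-6) above its top, let go; the trigger and the plunger are sprung back (x of gun_grip in the frame of pad_spot between -0.097 and 0.097 m and y of gun_grip in the frame of pad_spot between -0.076 and 0.076 m and z of gun_grip in the frame of pad_spot between 0.019 and 0.031 m and angle between gun's own z axis and vertical below 0.1 rad and linear speed of gun below 0.02 m/s and contact force between the fingers and gun below 0.2 N and value of joint trigger_first below 0.0015 m and value of joint trigger_second below 0.001 m and value of joint plunger below 0.002 m); the robot touches nothing.
It fails at once if the trigger is pulled into its second stage outside the stand (value of joint trigger_second above 0.002 m and horizontal distance between gun_grip and stand_seat above 0.03 m).
It fails at once if the timer is moved by more than 30 mm (distance of timer from where it was at the start of the episode above 0.03 m).
It fails at once if the marker is moved by more than 30 mm (distance of marker from where it was at the start of the episode above 0.03 m).
It also fails if it takes over 72 s, if anything falls off the work surface, if the arm or the gripper's body presses on something with over 40 N, if the wrist force passes 120 N, or if a joint passes its speed limit or range.

## Working session

There is one attempt and no reset: what is moved stays moved. The work goes in short steps, Python scripts to look and compute and a tool call to move; the robot and the scene stay as the last step left them, time stands still between calls to the robot, and variables do not carry over. Pictures are saved under pics/ and viewed, and the job is handed in when it is done.

Besides the shell and the picture viewer there is one more tool, called as name([rows], argument=value, ...), one row to a line, values as JSON. step_arm: Moves the arm, as the interface text tells. Shifts and turns lie within -1 to 1; 1 stands for 50 cm of shift or 60 degrees of turn. Its arguments: {"type":"object","properties":{"deltas":{"type":"array","items":{"type":"array","items":{"type":"number"}}},"newtons":{"type":"number"}},"required":["deltas"]}

```bash
mkdir -p pics; ls; python3 - <<'E'
from plant import *
import cv2,json,numpy as np
print(get_state(),hold_point_z)
for n in ["scene","side","wrist"]:
    d=get_image(n); cv2.imwrite(f"pics/{n}0.png",d["img"][:,:,::-1])
    print(n,{k:np.round(v,4).tolist() for k,v in d.items() if k!="img"})
E
```

```text
pics
{'time_s': 0.0, 'q': array([ 0.80399651, 18.43885042, -4.01665508, 83.17528296,  1.29619358,
       78.54207842, -3.25924841]), 'joint_velocities': array([ 0.06934179,  0.00766607, -0.06901888, -0.06736185,  0.00204045,
        0.08249781, -0.10834051]), 'effort': array([-1.25131752e-03, -4.93579853e+01, -3.82724963e-01, -3.14334905e+01,
        1.30020955e-02,  1.12603378e-02,  4.26072404e-06]), 'eef_pos': array([ 6.49451176e-01, -2.04386275e-06,  2.30222710e-01]), 'ee_rot': array([-1.79889106e+02,  6.67025317e-03,  9.00078241e+01]), 'force': array([-0.00761603,  0.50373156,  0.29322226]), 'ft_torque': array([ 0.0453667 ,  0.0321803 , -0.02169243]), 'gripper_width': 0.9960223242350806} 0.0187
scene {'fx': 480.5737, 'fy': 480.5737, 'cx': 257.9301, 'cy': 195.8935, 'camera_from_world': [[-0.4581, -0.8889, -0.0001, 0.2316], [-0.3538, 0.1824, -0.9173, 0.2754], [0.8155, -0.4202, -0.3981, 1.0236], [0.0, 0.0, 0.0, 1.0]]}
side {'fx': 357.5856, 'fy': 357.5856, 'cx': 256.6536, 'cy': 189.2888, 'camera_from_world': [[0.9854, -0.1695, -0.0182, -0.5273], [-0.1295, -0.6751, -0.7262, 0.0898], [0.1108, 0.718, -0.6872, 0.8941], [0.0, 0.0, 0.0, 1.0]]}
wrist {'fx': 270.5465, 'fy': 270.5465, 'cx': 258.0744, 'cy': 193.4626, 'hand_eye': [[-0.0004, -0.9521, -0.3057, 0.0776], [1.0, -0.0004, 0.0001, 0.0004], [-0.0002, -0.3057, 0.9521, -0.1437], [0.0, 0.0, 0.0, 1.0]]}
```

View pics/scene0.png

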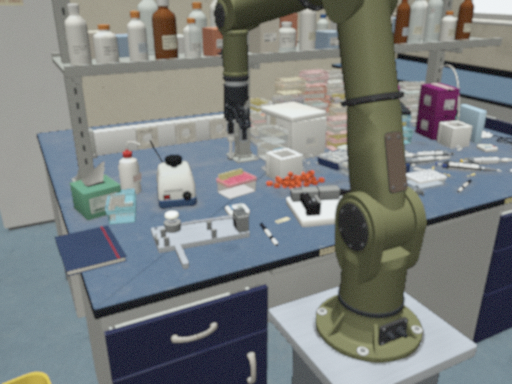

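View pics/side0.png

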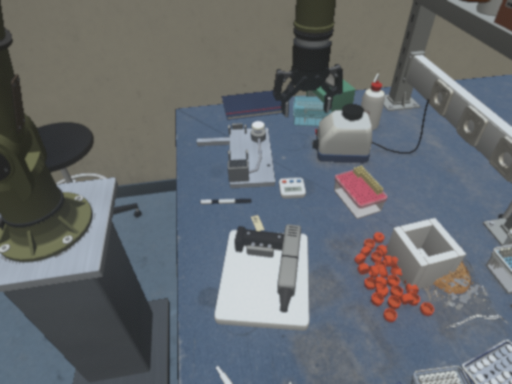

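View pics/wrist0.png

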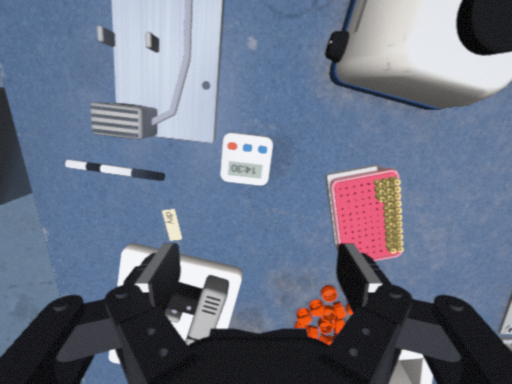

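The side view shows the pad at about (265,280) with the gun's nozzle pointing to world -y, and the stand at about (250,155) with the silencer at its -y end. The timer (292,187) and marker (225,201) lie between them. I'll write helpers and get rough positions first.

```bash
cat > h.py <<'E'
from plant import *
import cv2,numpy as np
from scipy.spatial.transform import Rotation as R
def cam(n,save=None):
    s=get_state(); d=get_image(n)
    K=np.array([[d["fx"],0,d["cx"]],[0,d["fy"],d["cy"]],[0,0,1]])
    if n=="wrist":
        T=np.eye(4);T[:3,:3]=R.from_euler("xyz",s["ee_rot"],degrees=True).as_matrix();T[:3,3]=s["eef_pos"]
        W=T@d["hand_eye"]
    else: W=np.linalg.inv(d["camera_from_world"])
    im=np.ascontiguousarray(d["img"][:,:,::-1])
    if save: cv2.imwrite(f"pics/{save}.png",im); np.savez(f"pics/{save}.npz",K=K,W=W,im=im)
    return im,K,W
def load(f):
    z=np.load(f"pics/{f}.npz"); return z["im"],z["K"],z["W"]
def ray(K,W,uv,z):
    d=W[:3,:3]@np.linalg.solve(K,[uv[0],uv[1],1.]);c=W[:3,3]
    return c+d*(z-c[2])/d[2]
def proj(K,W,p):
    q=np.linalg.inv(W)@np.append(p,1);q=K@q[:3];return q[:2]/q[2]
def crop(f,x0,y0,x1,y1,k,out):
    im=load(f)[0][y0:y1,x0:x1]; cv2.imwrite(f"pics/{out}.png",cv2.resize(im,None,fx=k,fy=k,interpolation=cv2.INTER_CUBIC))
E
python3 - <<'E'
from h import *
cam("wrist","w1");_,K,W=cam("side","s1");
for nm,uv,z in [("padTL",(228,231),.024),("padTR",(309,231),.024),("padBL",(217,323),.024),("padBR",(308,327),.024),("nozz",(285,308),.044),("barrelback",(293,228),.064),("plung",(258,127),.072),("plateTR",(270,130),.02),("plateBR",(273,182),.02),("sil",(238,160),.066),("timer",(292,187),.019)]:
    print(nm,ray(K,W,uv,z).round(3))
crop("s1",180,90,330,210,5,"s1a")
crop("s1",200,210,330,340,4,"s1b")
E
```

```text
padTL [ 0.446 -0.123  0.024]
padTR [ 0.632 -0.158  0.024]
padBL [ 0.4   -0.344  0.024]
padBR [ 0.567 -0.382  0.024]
nozz [ 0.53  -0.347  0.044]
barrelback [ 0.588 -0.175  0.064]
plung [0.578 0.22  0.072]
plateTR [0.626 0.273 0.02 ]
plateBR [0.585 0.028 0.02 ]
sil [0.5   0.083 0.066]
timer [0.631 0.001 0.019]
```

View pics/s1a.png

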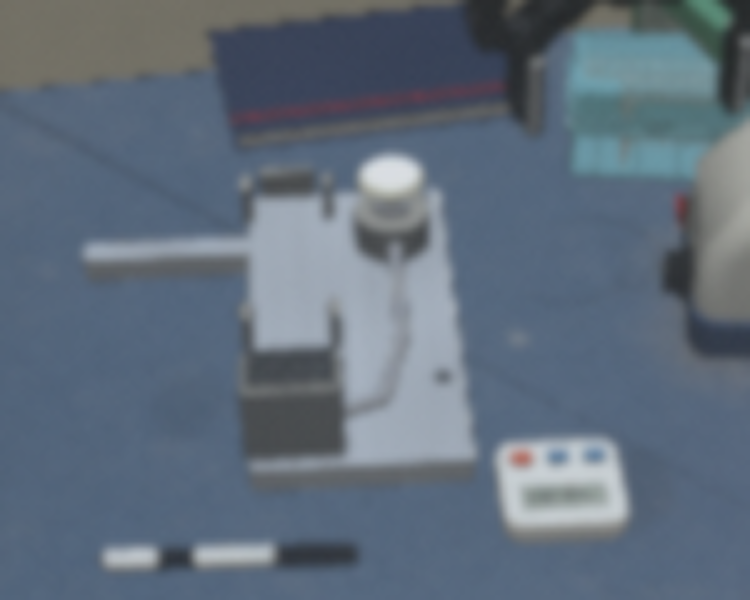

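View pics/s1b.png

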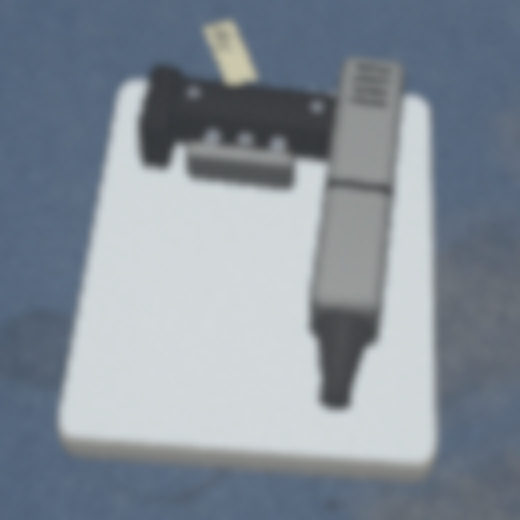

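step_arm([
  [0,-0.1,-0.04,-0.02,0],
  [0,-0.2,-0.08,-0.04,0],
  [0,-0.3,-0.12,-0.06,0],
  [0,-0.4,-0.16,-0.08,0],
  [0,-0.5,-0.2,-0.1,0],
  [0,-0.58,-0.24,-0.1,0],
  [0,-0.6,-0.24,-0.1,0],
  [0,-0.6,-0.24,-0.1,0],
])

```text
time_s: 1.05
eef_pos: [0.5268, -0.3065, 0.2817]
ee_rot: [-180.0, 0.2, 89.4]
force: [-0.1, 0.8, -0.4]
gripper_width: 1.002
```

```bash
python3 - <<'E'
from h import *
cam("wrist","w2");s=get_state();print(s["time_s"],s["eef_pos"],s["ee_rot"],s["q"].round(1))
crop("w2",0,0,512,384,1.5,"w2a")
E
```

```text
1.1 [ 0.52855114 -0.3028419   0.28137447] [-1.79990844e+02  4.05206471e-02  8.96929696e+01] [21.7 12.2  6.6 85.2 -1.4 82.6 28.1]
```

View pics/w2a.png

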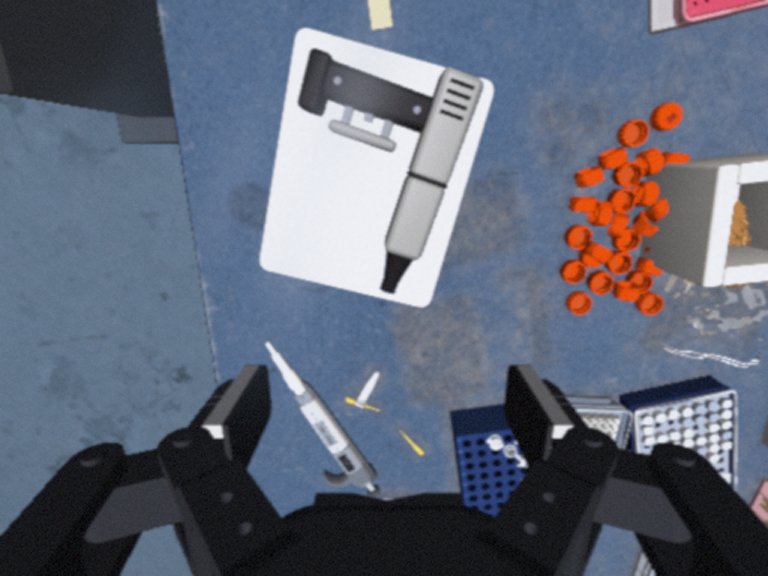

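```bash
python3 - <<'E'
from h import *
im,K,W=cam("wrist","w3"); print(get_state()["eef_pos"],W[:3,3])
hsv=cv2.cvtColor(im,cv2.COLOR_BGR2HSV)
m=((hsv[...,2]>190)&(hsv[...,1]<40)).astype(np.uint8)*255
n,l,st,c=cv2.connectedComponentsWithStats(m)
i=l[120,200] ; print(st[i])
cs,_=cv2.findContours((l==i).astype(np.uint8),0,1)
cc=max(cs,key=cv2.contourArea); hull=cv2.convexHull(cc)[:,0].astype(float)
P=np.array([ray(K,W,u,.024)[:2] for u in hull]).astype(np.float32)
print("pad",cv2.minAreaRect(P))
# dark/grey inside
crop("w3",165,10,345,220,4,"w3a")
E
```

```text
[ 0.52976398 -0.30033693  0.28119193] [ 0.52940754 -0.2251895   0.42499674]
[  172    22   156   185 13182]
pad ((0.5099714398384094, -0.2488875389099121), (0.22272564470767975, 0.18118645250797272), 75.21990966796875)
```

View pics/w3a.png

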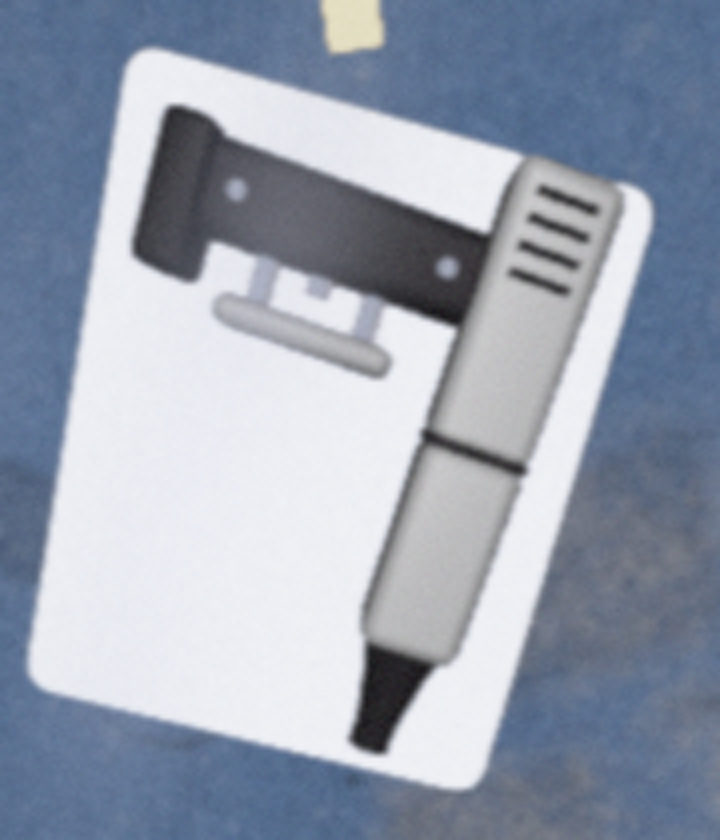

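```bash
python3 - <<'E'
from h import *
im,K,W=load("w3")
f=lambda u,v,z: ray(K,W,(165+u/4-.4,10+v/4-.4),z)[:2]
tip=f(369,750,.044); 
pts={ "bandL":f(425,435,.055),"bandR":f(526,468,.055),"backL":f(518,185,.055),"backR":f(620,215,.055),"frL":f(368,615,.055),"frR":f(458,645,.055)}
print("tip",tip)
for k,v in pts.items(): print(k,v.round(4))
for a in ["band","back","fr"]:
    m=(pts[a+"L"]+pts[a+"R"])/2; print(a,m.round(4),"width",np.linalg.norm(pts[a+"L"]-pts[a+"R"]).round(4),"dist tip",np.linalg.norm(m-tip).round(4))
mb=(pts["backL"]+pts["backR"])/2; mf=(pts["frL"]+pts["frR"])/2
for a,b in [(mb,tip),(mb,mf)]:
    d=b-a; print("ang",np.degrees(np.arctan2(d[1],d[0])))
E
```

```text
tip [ 0.52687264 -0.35350019]
bandL [ 0.5462 -0.2403]
bandR [ 0.5799 -0.2511]
backL [ 0.5742 -0.1661]
backR [ 0.6063 -0.1747]
frL [ 0.5269 -0.3004]
frR [ 0.5583 -0.3112]
band [ 0.563  -0.2457] width 0.0354 dist tip 0.1137
back [ 0.5902 -0.1704] width 0.0332 dist tip 0.1938
fr [ 0.5426 -0.3058] width 0.0332 dist tip 0.0502
ang -109.08974060664944
ang -109.36355913831568
```

Pad rectangle measures 223 × 181 mm (given 224 × 182), with its centre at (0.510, -0.249). gun_grip comes out at (0.5575, -0.266), gun x at -109.2°, and the barrel lengths match the given sizes. Next I'll move above the grip.

step_arm([
  [0,0.03,0.02,0.08,0.13],
  [0,0.069,0.055,0.16,0.26],
  [0,0.069,0.055,0.24,0.32],
  [0,0.069,0.055,0.26,0.32],
  [0,0.069,0.055,0.26,0.32],
  [0,0.069,0.055,0.26,0.32],
  [0,0.069,0.055,0.26,0.32],
])

```text
time_s: 1.85
eef_pos: [0.5589, -0.2666, 0.1542]
ee_rot: [179.7, 0.0, 70.8]
force: [-0.2, 0.2, 0.3]
gripper_width: 1.0
```

```bash
python3 - <<'E'
from h import *
im,K,W=cam("wrist","w4");s=get_state();print(s["time_s"],s["eef_pos"],s["ee_rot"])
T=np.linalg.inv(W)
g=np.array([.5575,-.2657,.049]);d=np.array([np.cos(np.radians(-109.2)),np.sin(np.radians(-109.2)),0])
for t in [-.107,-.05,0,.05,.093]:
    u=proj(K,W,g+d*t+[0,0,-.005]); print(t,u); cv2.circle(im,tuple(np.int32(u)),2,(0,0,255),-1)
cv2.imwrite("pics/w4a.png",cv2.resize(im,None,fx=1.5,fy=1.5))
E
```

```text
1.9 [ 0.55869222 -0.26656488  0.15398427] [1.79751461e+02 1.49116780e-02 7.07870615e+01]
-0.107 [254.78507917  70.32823866]
-0.05 [255.03640686 137.63085056]
0 [255.22967251 189.3851267 ]
0.05 [255.40187033 235.49768779]
0.093 [255.53561946 271.31413792]
```

View pics/w4a.png

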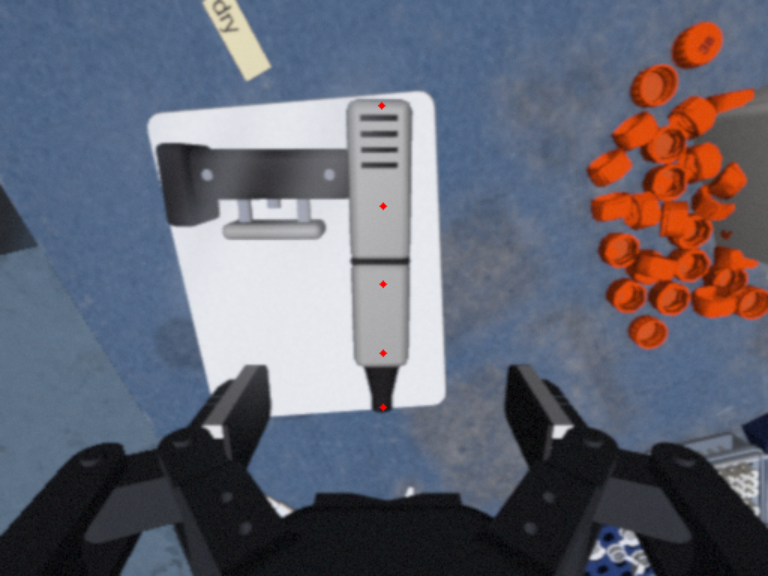

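The projected centre line lies on the barrel, with the tip at (383,408) and the back at (381,105). Next I descend and grip.

step_arm([
  [0,0,0,0.08,0],
  [0,0,0,0.16,0],
  [0,0,0,0.22,0],
  [0,0,0,0.252,0],
  [0,0,0,0.252,0],
  [0,0,0,0.252,0],
  [0.7,0,0,0.252,0],
  [0.7,0,0,0.252,0],
  [0.7,0,0,0.252,0],
  [0.7,0,0,0.252,0],
  [0.7,0,0,0.252,0],
  [0.7,0,0,0.252,0],
], newtons=50)

```text
time_s: 3.1
eef_pos: [0.558, -0.2657, 0.0264]
ee_rot: [179.9, 0.0, 70.8]
force: [-0.9, 1.5, 5.4]
gripper_width: 0.413
```

```bash
python3 - <<'E'
from h import *
print(get_state())
E
```

```text
{'time_s': 3.1, 'q': array([ 18.01010698,  24.40919821,   6.09816698, 100.10966968,
        -3.05153491,  55.57688316,   6.10166606]), 'joint_velocities': array([-0.06160189,  0.01276755,  0.0492699 , -0.10312781, -0.02979158,
       -0.02742148,  0.02565082]), 'effort': array([ 1.35597069e-02, -4.64344668e+01,  1.69813558e+00, -2.50748330e+01,
       -6.07358781e-02, -6.92190696e-01, -6.61771861e-02]), 'eef_pos': array([ 0.55797597, -0.26572081,  0.02644805]), 'ee_rot': array([1.79935904e+02, 4.24245764e-03, 7.08115634e+01]), 'force': array([-0.86229029,  1.46033672,  5.40460737]), 'ft_torque': array([0.25114826, 0.42637203, 0.0010993 ]), 'gripper_width': 0.4133905021656371}
```

step_arm([
  [0.7,0,0,-0.06,0],
  [0.7,0,0,-0.14,0],
  [0.7,0,0,-0.24,0],
  [0.7,0,0,-0.34,0],
  [0.7,0,0,-0.44,0],
  [0.7,0.08,-0.03,-0.45,-0.05],
  [0.7,0.16,-0.06,-0.45,-0.1],
  [0.7,0.25,-0.09,-0.45,-0.16],
  [0.7,0.34,-0.12,-0.45,-0.16],
  [0.7,0.43,-0.15,-0.45,-0.16],
  [0.7,0.463,-0.161,-0.45,-0.16],
  [0.7,0.463,-0.161,-0.45,-0.16],
  [0.7,0.463,-0.161,-0.45,-0.16],
  [0.7,0.463,-0.161,-0.45,-0.16],
])

```text
time_s: 4.5
eef_pos: [0.5574, -0.0224, 0.2498]
ee_rot: [-180.0, 0.1, 80.3]
force: [-0.2, -1.0, -2.5]
gripper_width: 0.413
```

```bash
python3 - <<'E'
from h import *
for n in ["wrist","side","scene"]: cam(n,n+"5")
s=get_state();print(s["time_s"],s["eef_pos"],s["ee_rot"],s["force"],s["ft_torque"],s["gripper_width"])
crop("wrist5",0,0,512,384,1.5,"w5a");crop("side5",150,80,350,230,4,"s5a");crop("scene5",130,180,290,290,5,"c5a")
E
```

```text
4.65 [ 0.5575591  -0.02200919  0.25010553] [-1.79988737e+02  2.32416785e-02  8.02560230e+01] [-0.98325416 -0.41468027 -3.07533898] [-0.09537179 -0.04852473  0.00863326] 0.4147761250893698
```

View pics/w5a.png

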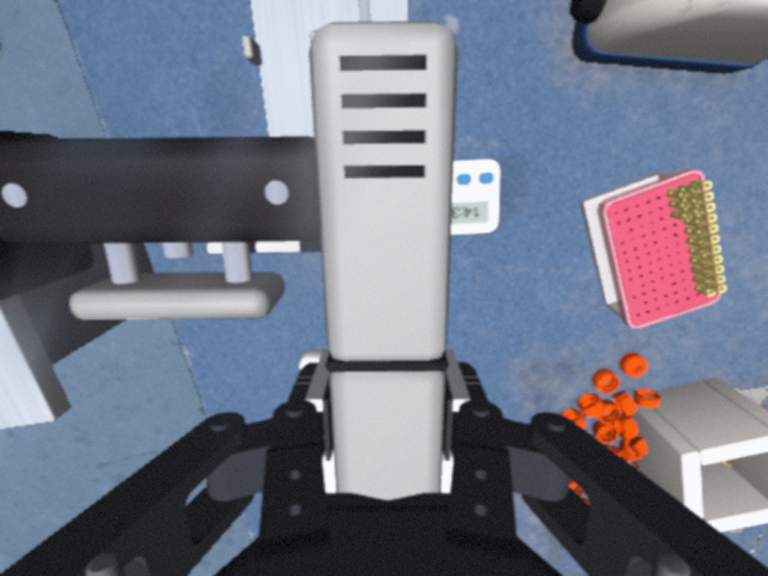

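View pics/s5a.png

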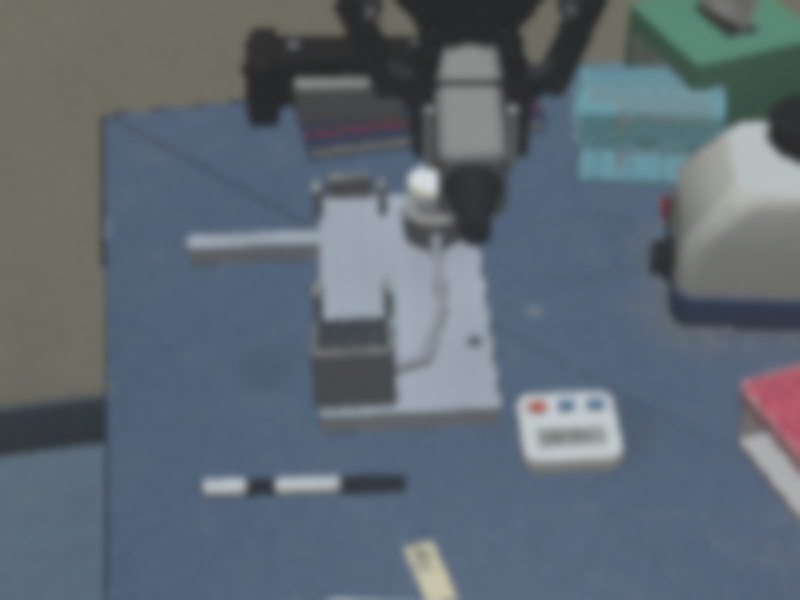

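View pics/c5a.png

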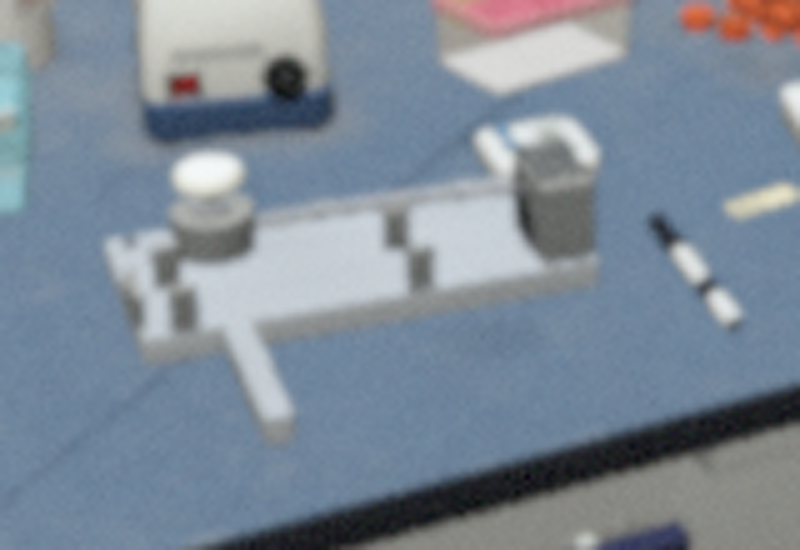

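```bash
python3 - <<'E'
from h import *
crop("w1",75,0,275,150,4,"w1a")
E
```

```text
(no output)
```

View pics/w1a.png

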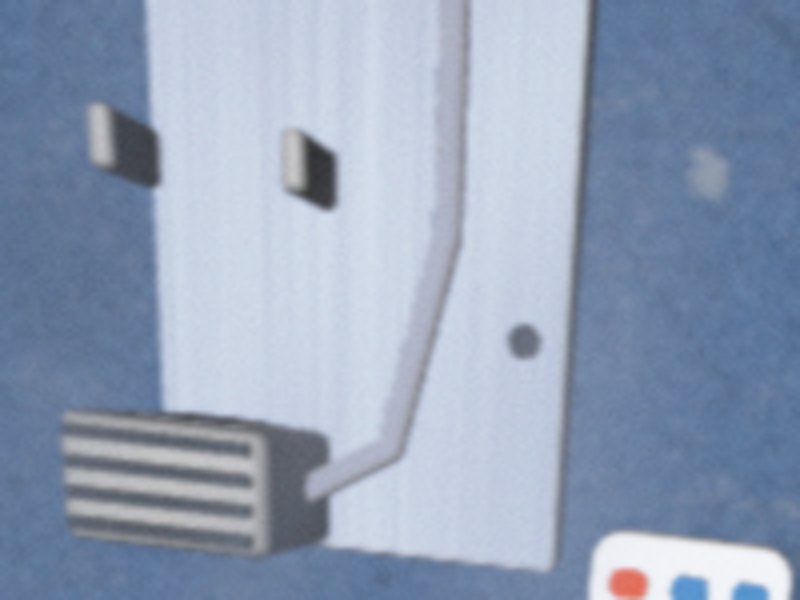

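```bash
python3 - <<'E'
from h import *
im,K,W=load("w1")
f=lambda u,v,z: ray(K,W,(75+u/4-.4,v/4-.4),z)[:2]
L=f(103,135,.047);Rr=f(294,161,.047); print("cheeks",L,Rr,np.linalg.norm(L-Rr),(L+Rr)/2)
d=Rr-L; print("stand y ang",np.degrees(np.arctan2(d[1],d[0])))
a=f(593,20,.02);b=f(555,568,.02);d=b-a;print("plate edge",a,b,"x ang",np.degrees(np.arctan2(d[1],d[0])))
a=f(152,40,.02);b=f(163,380,.02);d=b-a;print("left edge",a,b,"x ang",np.degrees(np.arctan2(d[1],d[0])))
for z in (.066,.072):
  c=[f(*p,z) for p in [(64,413),(268,433),(265,553),(70,533)]]; print(z,np.round(c,4).tolist(),np.linalg.norm(c[0]-c[1]),np.linalg.norm(c[1]-c[2]),np.mean(c,0)); d=c[1]-c[0];print(np.degrees(np.arctan2(d[1],d[0])))
# side + scene
_,Ks,Ws=load("s1"); 
g=lambda u,v,z: ray(Ks,Ws,(180+u/5-.4,90+v/5-.4),z)[:2]
print("side: plunger top",g(391,170,.072))
_,Kc,Wc=load("scene5")
h=lambda u,v,z: ray(Kc,Wc,(130+u/5-.4,180+v/5-.4),z)[:2]
print("scene plunger",h(209,171,.072))
for nm,p in {"rearL":(183,293),"rearR":(165,250),"frL":(420,250),"frR":(397,208)}.items(): print(nm,h(*p,.047))
print("side arm end/plate corners", g(250,465,.02),g(475,460,.02),g(440,192,.02))
E
```

```text
cheeks [0.48138965 0.15203789] [0.53163738 0.14584221] 0.05062825861720324 [0.50651352 0.14894005]
stand y ang -7.029238078837746
plate edge [0.61023892 0.18660073] [0.59181815 0.03434851] x ang -96.89860005997893
left edge [0.48552898 0.18184502] [0.47404313 0.09162442] x ang -97.25520986430845
0.066 [[0.4688, 0.0814], [0.5233, 0.0763], [0.5182, 0.0441], [0.4644, 0.0497]] 0.05472055175205695 0.0325141587857622 [0.49367818 0.06286564]
-5.421665525098786
0.072 [[0.4723, 0.0813], [0.5257, 0.0763], [0.5208, 0.0448], [0.4681, 0.0502]] 0.05365511968246899 0.03188109449132692 [0.49672598 0.06315128]
-5.421665525098776
side: plunger top [0.58085083 0.23793333]
scene plunger [0.57267234 0.24102842]
rearL [0.4851159  0.28550643]
rearR [0.53769187 0.27934849]
frL [0.47320807 0.15427639]
frR [0.52739652 0.14608481]
side arm end/plate corners [0.46950248 0.04819596] [0.58970565 0.02913571] [0.62040407 0.28544894]
```

step_arm([
  [0.7,0.09,0.02,0,-0.02],
  [0.7,0.18,0.04,0,-0.046],
  [0.7,0.27,0.06,0,-0.046],
  [0.7,0.36,0.065,0,-0.046],
  [0.7,0.36,0.065,0,-0.046],
  [0.7,0.36,0.065,0,-0.046],
  [0.7,0.36,0.065,0,-0.046],
])

```text
time_s: 5.35
eef_pos: [0.62, 0.1495, 0.2501]
ee_rot: [-180.0, 0.1, 83.0]
force: [-0.5, -0.2, -3.0]
gripper_width: 0.417
```

```bash
python3 - <<'E'
from h import *
im,K,W=cam("wrist","w6")
s=get_state();print(s["time_s"],s["eef_pos"],s["ee_rot"])
crop("w6",0,0,512,384,1.5,"w6a")
E
```

```text
5.4 [0.62000054 0.14917588 0.25025028] [1.79989329e+02 7.46085159e-02 8.29819852e+01]
```

View pics/w6a.png

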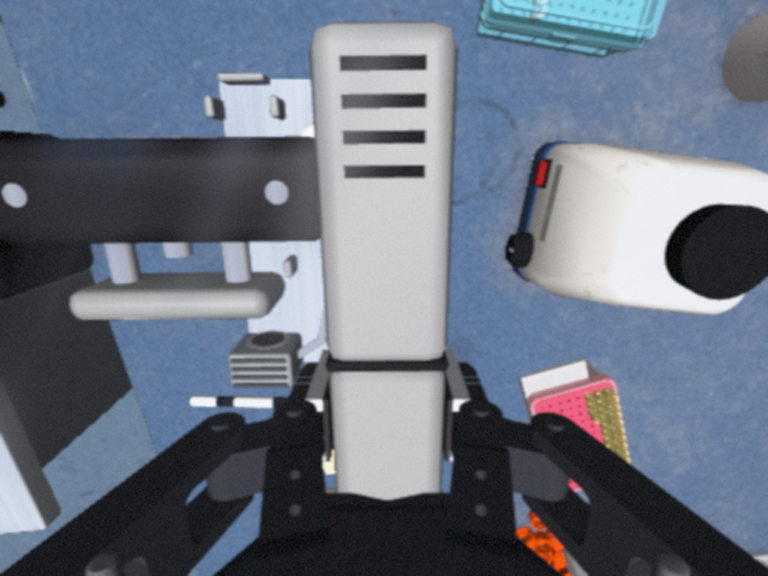

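```bash
python3 - <<'E'
from h import *
crop("w6",120,40,240,270,4,"w6b")
E
```

```text
(no output)
```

View pics/w6b.png

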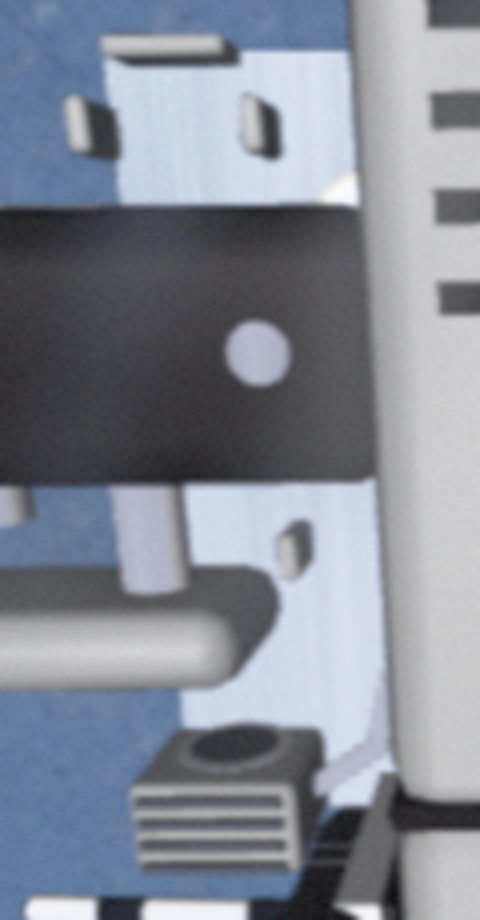

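```bash
python3 - <<'E'
from h import *
im,K,W=load("w6")
f=lambda u,v,z: ray(K,W,(120+u/4-.4,40+v/4-.4),z)[:2]
L=f(77,125,.047);Rr=f(252,124,.047);F=f(288,553,.047)
print("rear",L,Rr,(L+Rr)/2,np.linalg.norm(L-Rr)); print("front R",F)
d=F-Rr;print(np.linalg.norm(d),np.degrees(np.arctan2(d[1],d[0])))
y=np.array([np.cos(np.radians(-7)),np.sin(np.radians(-7))]);x=np.array([y[1],-y[0]])
Fm=F-y*.0255
print("seat from rear",(L+Rr)/2+x*.096,"from front R",Fm-x*.036)
for z in(.066,.072):
 c=[f(*p,z) for p in [(133,788),(290,788),(297,868),(140,865)]];print(z,np.mean(c,0),np.linalg.norm(c[0]-c[1]))
E
```

```text
rear [0.49585776 0.2829332 ] [0.5469035  0.27694113] [0.52138063 0.27993716] 0.05139622933127868
front R [0.53183956 0.14791993]
0.12989761976640848 -96.65944749086052
seat from rear [0.50968117 0.18465273] from front R [0.51091693 0.18675926]
0.066 [0.49370443 0.06062231] 0.052639902999286774
0.072 [0.49619855 0.06366409] 0.05167588036961748
```

Two views agree: stand_seat is at about (0.5105, 0.185), x axis at -97°. The rear cheeks, front cheeks and plunger fit the given layout within about 2 mm. I'll move over the seat.

step_arm([
  [0.7,0.01,-0.08,0.03,0],
  [0.7,0.03,-0.16,0.08,0],
  [0.7,0.044,-0.226,0.15,0],
  [0.7,0.044,-0.226,0.23,0],
  [0.7,0.044,-0.226,0.3,0],
  [0.7,0.044,-0.226,0.3,0],
  [0.7,0.044,-0.226,0.3,0],
  [0.7,0.044,-0.226,0.3,0],
])

```text
time_s: 6.2
eef_pos: [0.5122, 0.1869, 0.1029]
ee_rot: [179.8, -0.1, 83.1]
force: [-0.0, 0.7, -2.1]
gripper_width: 0.417
```

```bash
python3 - <<'E'
from h import *
for n in ["wrist","side","scene"]: cam(n,n+"7")
s=get_state();print(s["time_s"],s["eef_pos"],s["ee_rot"])
crop("wrist7",0,0,512,384,1.5,"w7a");crop("side7",150,80,350,230,4,"s7a");crop("scene7",130,150,290,270,5,"c7a")
E
```

```text
6.35 [0.51166381 0.18724304 0.10241891] [ 1.79807757e+02 -9.02361007e-02  8.31288798e+01]
```

View pics/w7a.png

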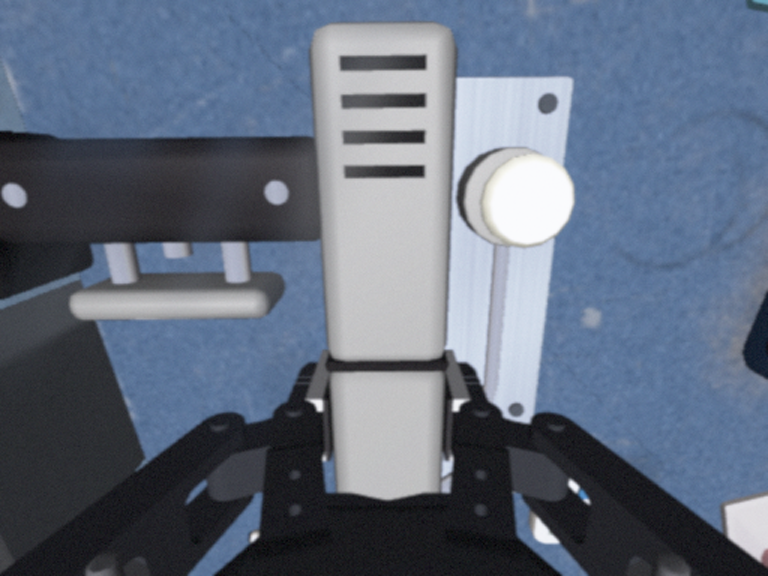

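View pics/s7a.png

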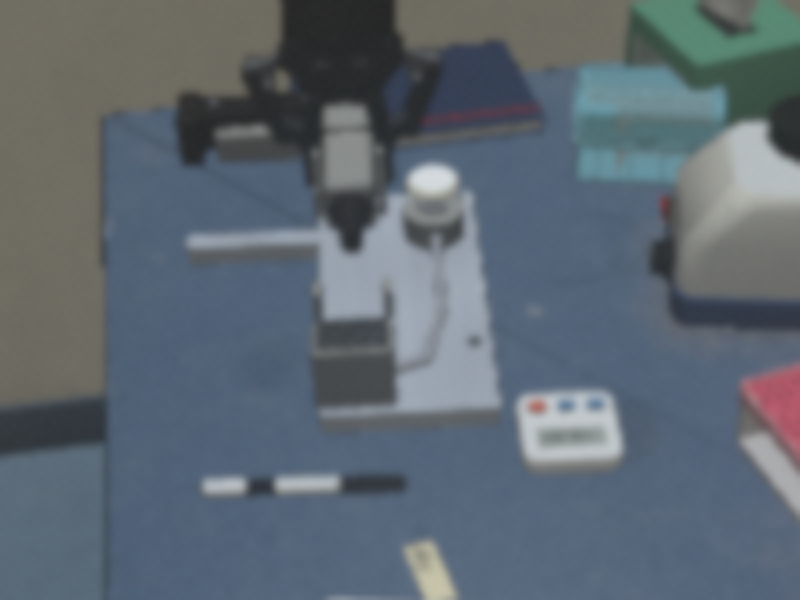

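```bash
python3 - <<'E'
from h import *
im,K,W=load("wrist7")
g=(im.min(axis=2)>215).astype(np.uint8)
g[:, :300]=0; g[190:]=0
c=max(cv2.findContours(g,0,1)[0],key=cv2.contourArea);(u,v),r=cv2.minEnclosingCircle(c);print(u,v,r)
p=ray(K,W,(u,v),.070);q=ray(K,W,(u+r,v),.070);print("plunger",p,"radius",np.linalg.norm(p-q))
y=np.array([np.cos(np.radians(-7)),np.sin(np.radians(-7))]);x=np.array([y[1],-y[0]])
print("seat via plunger",p[:2]+x*.062-y*.064)
for uv in [(571,90),(548,300),(538,400)]:
  e=ray(K,W,(uv[0]/1.5,uv[1]/1.5),.02);print("edge",e[:2]," along y from seat(.5105,.185):",(e[:2]-[.5105,.185])@y)
print(get_state()["eef_pos"])
im,K,W=load("w1")
for uv in [(593,20),(555,568)]:
  e=ray(K,W,(75+uv[0]/4-.4,uv[1]/4-.4),.02);print((e[:2]-[.5105,.185])@y)
E
```

```text
352.9385986328125 131.9982452392578 30.440670013427734
plunger [0.58070425 0.24119437 0.07      ] radius 0.019532943733473272
seat via plunger [0.5096254  0.18745615]
edge [0.61925896 0.28622746]  along y from seat(.5105,.185): 0.09561175950213456
edge [0.60751303 0.17404672]  along y from seat(.5105,.185): 0.09762478106100397
edge [0.60103644 0.10629979]  along y from seat(.5105,.185): 0.09945273755166878
[0.51166381 0.18724304 0.10241891]
0.0988004034193239
0.09907181855968089
```

step_arm([
  [0.7,0,0,0.04,0],
  [0.7,0,0,0.08,0],
  [0.7,0,0,0.08,0],
  [0.7,0,0,0.08,0],
  [0.7,0,0,0.08,0],
])

```text
time_s: 6.85
eef_pos: [0.5113, 0.1874, 0.0619]
ee_rot: [179.9, -0.1, 83.2]
force: [-0.5, 0.6, -2.8]
gripper_width: 0.416
```

```bash
python3 - <<'E'
from h import *
cam("side","side8");cam("scene","scene8");s=get_state();print(s["time_s"],s["eef_pos"],s["ee_rot"],s["force"])
crop("side8",190,90,310,190,6,"s8a");crop("scene8",140,170,270,270,6,"c8a")
E
```

```text
6.95 [0.51111569 0.18733395 0.06173116] [ 1.79869992e+02 -5.97917143e-02  8.31602619e+01] [ 0.38023086 -0.18961313 -3.12354109]
```

View pics/s8a.png

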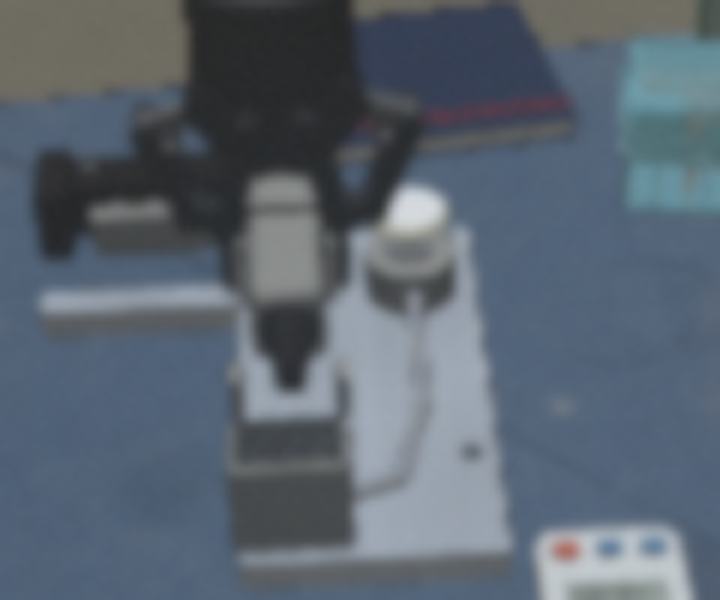

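View pics/c8a.png

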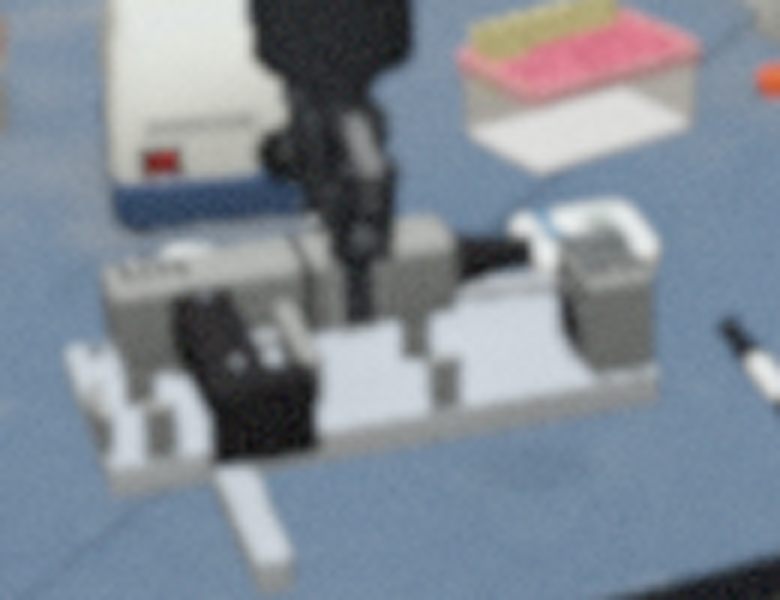

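step_arm([
  [0.7,-0.003,-0.001,0.02,0],
  [0.7,-0.003,-0.001,0.04,0],
  [0.7,-0.003,-0.001,0.055,0],
  [0.7,-0.003,-0.001,0.065,0],
  [0.7,-0.003,-0.001,0.072,0],
  [0.7,-0.003,-0.001,0.076,0],
  [0.7,-0.003,-0.001,0.076,0],
  [0.7,-0.003,-0.001,0.076,0],
])

```text
time_s: 7.75
eef_pos: [0.5098, 0.1856, 0.0225]
ee_rot: [180.0, -0.0, 83.2]
force: [0.1, 0.2, -2.9]
gripper_width: 0.415
```

```bash
python3 - <<'E'
from h import *
cam("side","side9");cam("scene","scene9");s=get_state();print(s["time_s"],s["eef_pos"],s["ee_rot"],s["force"],s["ft_torque"])
crop("side9",190,90,310,190,6,"s9a");crop("scene9",140,170,270,270,6,"c9a")
E
```

```text
7.85 [0.50973357 0.18566033 0.0224877 ] [ 1.79960574e+02 -2.24045042e-02  8.31577438e+01] [-0.52217881 -0.22652747 -2.69308339] [-0.01842341 -0.03740598  0.0085126 ]
```

View pics/s9a.png

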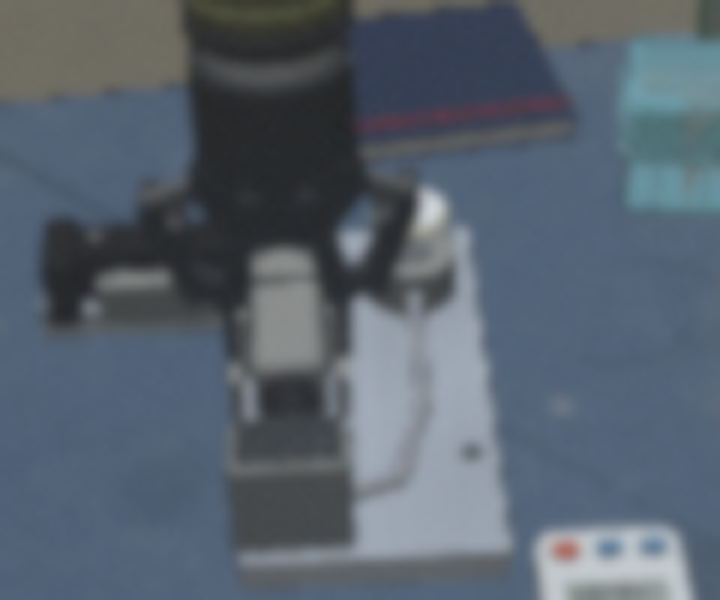

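View pics/c9a.png

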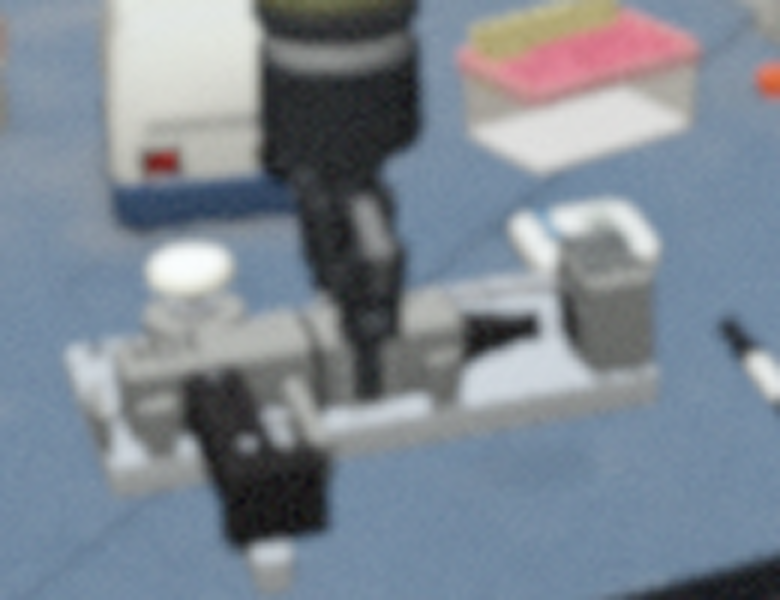

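step_arm([
  [0.7,0,0,0.003,0],
  [0.7,0,0,0.003,0],
  [0.5,0,0,0.003,0],
  [0.3,0,0,0.003,0],
  [0.2,0,0,0.003,0],
  [0.2,0,0,0.003,0],
  [0.2,0,0,0.003,0],
  [0.2,0,0,-0.03,0],
  [0.2,0,0,-0.1,0],
  [0.2,0,0,-0.2,0],
  [0.2,0,0,-0.3,0],
  [0.2,0,0,-0.3,0],
  [0.2,0,0,-0.3,0],
])

```text
time_s: 9.15
eef_pos: [0.5103, 0.1858, 0.1738]
ee_rot: [179.8, -0.1, 83.2]
force: [-0.4, -0.4, -0.3]
gripper_width: 0.797
```

```bash
python3 - <<'E'
from h import *
im,K,W=cam("wrist","w10");cam("scene","scene10");s=get_state();print(s["time_s"],s["eef_pos"],s["ee_rot"],s["force"],s["gripper_width"])
crop("w10",0,0,512,384,1.5,"w10a");crop("scene10",140,170,270,270,6,"c10a")
E
```

```text
9.25 [0.50856022 0.18510721 0.17094593] [-1.79886451e+02  6.56688180e-02  8.31607929e+01] [ 0.29337013 -0.1675901   0.09340826] 0.7965258121221777
```

View pics/w10a.png

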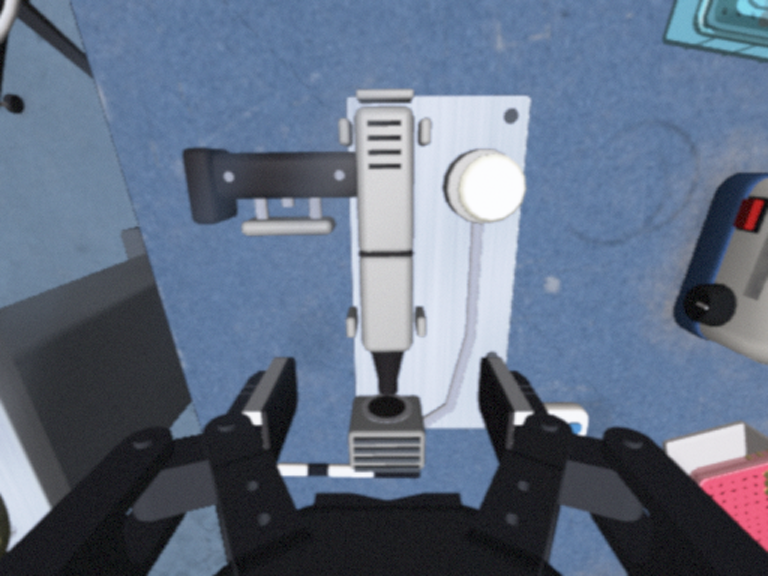

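View pics/c10a.png

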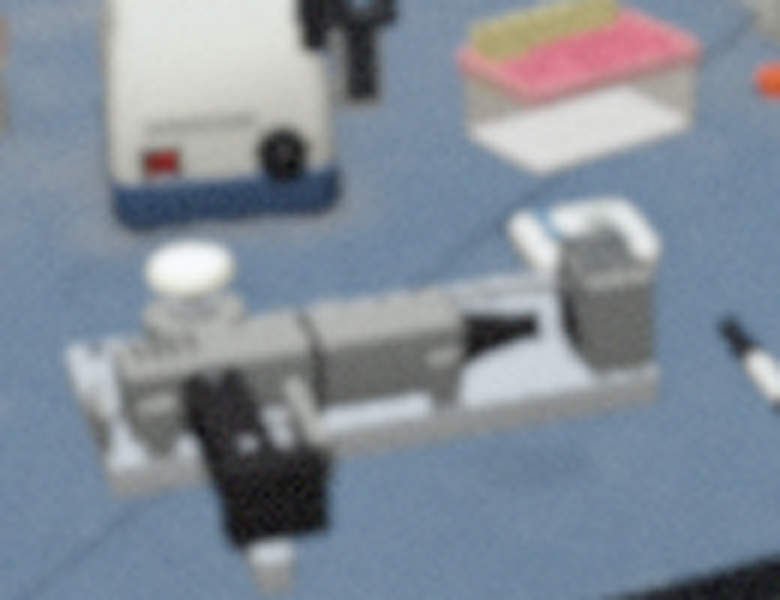

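```bash
python3 - <<'E'
from h import *
im,K,W=load("w10"); print(W[:3,3])
r=lambda u,v,z: ray(K,W,(u/1.5-.2,v/1.5-.2),z)[:2]
print("plunger",r(486,187,.070))
g=(im.min(axis=2)>215).astype(np.uint8); g[:, :300]=0; g[:,360:]=0;g[160:]=0
c=max(cv2.findContours(g,0,1)[0],key=cv2.contourArea);(u,v),rr=cv2.minEnclosingCircle(c);print(u,v,rr,ray(K,W,(u,v),.070))
tip=r(388,392,.04);bk=(r(357,112,.052)+r(412,112,.052))/2
print("tip",tip,"back",bk,np.linalg.norm(tip-bk)); d=tip-bk;a=np.arctan2(d[1],d[0]);print(np.degrees(a))
x=np.array([np.cos(a),np.sin(a)]);y=np.array([-x[1],x[0]])
o=tip-x*.105; print("origin",o,"grip",o+x*.012)
seat=np.array([.5103,.186]);sx=np.array([np.cos(np.radians(-97)),np.sin(np.radians(-97))]);sy=np.array([-sx[1],sx[0]])
gr=o+x*.012-seat;print("grip in seat",gr@sx,gr@sy)
for nm,p in {"trigL":(243,227),"trigR":(333,227),"trigfront":(288,236),"handleback":(288,153),"footback":(195,150),"footleft":(186,185)}.items():
    for z in(.046,.053):
        q=r(*p,z)-o; print(nm,z,(q@x).round(4),(q@y).round(4))
E
```

```text
[0.51954125 0.26268362 0.31755601]
plunger [0.57663153 0.24088991]
328.07025146484375 123.65279388427734 22.487689971923828 [0.58043255 0.24113836 0.07      ]
tip [0.50040723 0.09184142] back [0.52206049 0.29055335] 0.19988821340566912
-96.2188769254677
origin [0.51178155 0.19622353] grip [0.51048163 0.18429414]
grip in seat 0.00167100769049488 0.0003881640359253663
trigL 0.046 -0.0258 -0.0955
trigL 0.053 -0.0269 -0.093
trigR 0.046 -0.0251 -0.0354
trigR 0.053 -0.0262 -0.0345
trigfront 0.046 -0.0194 -0.066
trigfront 0.053 -0.0206 -0.0643
handleback 0.046 -0.0723 -0.0615
handleback 0.053 -0.0721 -0.0599
footback 0.046 -0.0747 -0.12
footback 0.053 -0.0745 -0.1169
footleft 0.046 -0.0534 -0.1291
footleft 0.053 -0.0538 -0.1258
```

The gun sits between all four cheeks, with the nozzle at (388,392) facing the mouth at (388,407). The measured grip offset from the seat is (1.7, 0.4) mm. Next is the plunger.

step_arm([
  [1,0.06,0.06,0,0],
  [1,0.126,0.127,0,0],
  [1,0.126,0.127,0.05,0],
  [1,0.126,0.127,0.1,0],
  [1,0.126,0.127,0.14,0],
  [1,0.126,0.127,0.164,0],
  [1,0.126,0.127,0.164,0],
  [1,0.126,0.127,0.164,0],
  [1,0.126,0.127,0.164,0],
  [1,0.126,0.127,0.164,0],
], newtons=20)

```text
time_s: 10.25
eef_pos: [0.5808, 0.2408, 0.0917]
ee_rot: [179.9, -0.1, 83.2]
force: [0.0, 0.9, 0.5]
gripper_width: 0.0
```

```bash
python3 - <<'E'
from h import *
cam("side","side11");cam("scene","scene11");s=get_state();print(s["time_s"],s["eef_pos"],s["ee_rot"],s["force"],s["gripper_width"])
crop("side11",190,70,310,170,6,"s11a");crop("scene11",130,150,260,250,6,"c11a")
E
```

```text
10.35 [0.58051843 0.24066434 0.09136926] [ 1.79909572e+02 -4.10366508e-02  8.31559082e+01] [-0.21189306 -0.57174632  0.92817866] -0.001058787699227812
```

View pics/s11a.png

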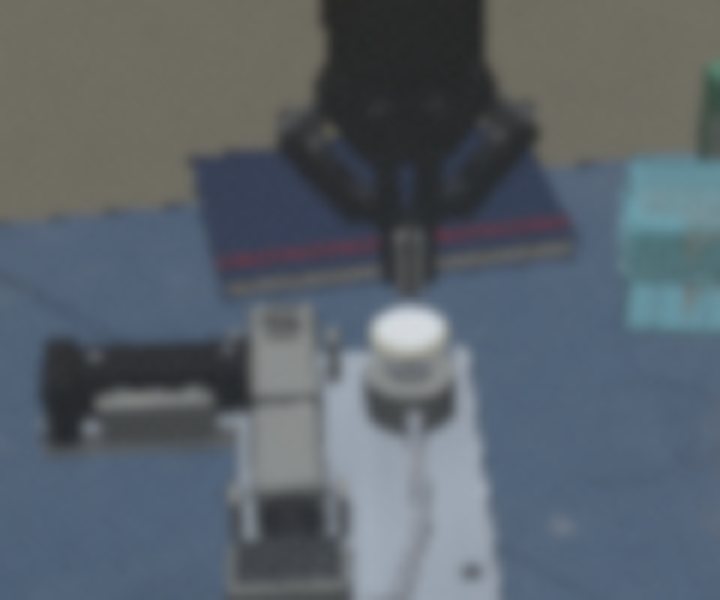

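View pics/c11a.png

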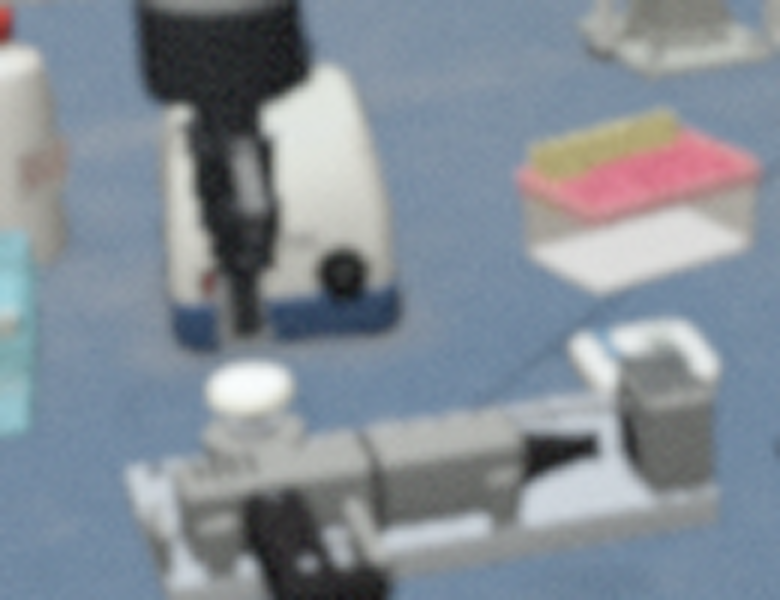

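Fingers are shut and centred above the head. I'll press from 0.091 to about 0.061 and read the force.

step_arm([
  [1,0,0,0.025,0],
  [1,0,0,0.04,0],
  [1,0,0,0.048,0],
  [1,0,0,0.054,0],
  [1,0,0,0.06,0],
  [1,0,0,0.062,0],
  [1,0,0,0.062,0],
  [1,0,0,0.062,0],
])

```text
time_s: 11.15
eef_pos: [0.58, 0.2405, 0.0601]
ee_rot: [180.0, 0.0, 83.2]
force: [-2.1, -1.9, 6.9]
gripper_width: 0.003
```

step_arm([
  [1,0,0,0.003,0],
  [1,0,0,0.006,0],
  [1,0,0,0.006,0],
  [1,0,0,0.006,0],
  [1,0,0,0.006,0],
])

```text
time_s: 11.65
eef_pos: [0.5802, 0.2405, 0.0597]
ee_rot: [180.0, 0.0, 83.2]
force: [-6.8, -4.1, 19.8]
gripper_width: 0.002
```

The plunger is at its stop: the TCP stuck at 0.0597 while the force rose from 6.9 to 20 N. Now I retract and turn toward the trigger.

step_arm([
  [1,0,0,-0.05,0],
  [1,0,0,-0.14,0],
  [1,0,0,-0.22,0],
  [0,-0.009,-0.08,-0.24,0.14],
  [0,-0.009,-0.16,-0.24,0.28],
  [0,-0.009,-0.254,-0.24,0.42],
  [0,-0.009,-0.254,-0.24,0.56],
  [0,-0.009,-0.254,-0.24,0.7],
  [0,-0.009,-0.254,-0.24,0.84],
  [0,-0.009,-0.254,-0.24,0.95],
  [0,-0.009,-0.254,-0.24,0.95],
  [0,-0.009,-0.254,-0.24,0.95],
])

```text
time_s: 12.85
eef_pos: [0.4531, 0.2511, 0.1759]
ee_rot: [180.0, 0.0, 26.3]
force: [-0.3, 0.1, -0.3]
gripper_width: 1.0
```

step_arm([
  [0,0,0,0,0.14],
  [0,0,0,0,0.28],
  [0,0,0,0,0.42],
  [0,0,0,0,0.547],
  [0,0,0,0,0.547],
  [0,0,0,0,0.547],
  [0,0,0,0,0.547],
])

```text
time_s: 13.55
eef_pos: [0.4533, 0.2511, 0.1762]
ee_rot: [180.0, 0.0, -6.5]
force: [0.1, 0.2, -0.4]
gripper_width: 1.001
```

```bash
python3 - <<'E'
from h import *
im,K,W=cam("wrist","w12");s=get_state();print(s["time_s"],s["eef_pos"],s["ee_rot"],s["force"],s["gripper_width"],s["q"].round(1))
crop("w12",0,0,512,384,1.5,"w12a")
E
```

```text
13.6 [0.45332429 0.25112026 0.17624305] [ 1.79993102e+02  3.43300614e-03 -6.53021143e+00] [-0.71807096  0.13193246 -1.0025261 ] 1.0004997956452022 [ -21.3    4.9  -11.2  105.6    1.    69.6 -129.3]
```

View pics/w12a.png

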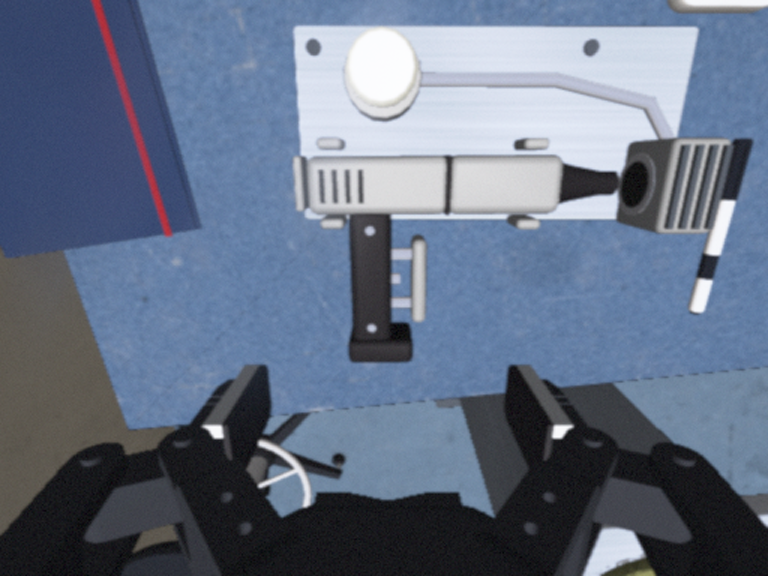

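```bash
python3 - <<'E'
from h import *
im,K,W=load("w12")
r=lambda u,v,z: ray(K,W,(u/1.5-.2,v/1.5-.2),z)[:2]
s=get_state();yw=np.radians(s["ee_rot"][2]);tx=np.array([np.cos(yw),np.sin(yw)]);ty=np.array([np.sin(yw),-np.cos(yw)])
t=s["eef_pos"][:2]
for nm,p in {"trigtop":(418,238),"trigbot":(418,321),"trigfr":(427,280),"hback":(352,280)}.items():
  for z in (.045,.053):
    q=r(*p,z); print(nm,z,q.round(4),"tool x,y",((q-t)@tx).round(4),((q-t)@ty).round(4))
a=r(330,185,.04)
tip=r(616,182,.04);print("tip",tip)
E
```

```text
trigtop 0.045 [0.479  0.2265] tool x,y 0.0283 0.0216
trigtop 0.053 [0.4805 0.2269] tool x,y 0.0297 0.021
trigbot 0.045 [0.4182 0.232 ] tool x,y -0.0327 0.023
trigbot 0.053 [0.4215 0.2323] tool x,y -0.0294 0.0223
trigfr 0.045 [0.4485 0.2228] tool x,y -0.0016 0.0286
trigfr 0.053 [0.4509 0.2234] tool x,y 0.0007 0.0278
hback 0.045 [0.4545 0.2754] tool x,y -0.0016 -0.0243
hback 0.053 [0.4568 0.2744] tool x,y 0.0008 -0.0235
tip [0.50052929 0.09139333]
```

step_arm([
  [0,0,0,0.08,0],
  [0,0,0,0.16,0],
  [0,0,0,0.22,0],
  [0,0,0,0.27,0],
  [0,0,0,0.3,0],
  [0,0,0,0.316,0],
  [0,0,0,0.316,0],
  [0,0,0,0.316,0],
  [0,0,0,0.316,0],
])

```text
time_s: 14.5
eef_pos: [0.4543, 0.2516, 0.0195]
ee_rot: [-179.9, -0.1, -6.6]
force: [-0.7, 0.3, 0.9]
gripper_width: 0.998
```

```bash
python3 - <<'E'
from h import *
im,K,W=cam("wrist","w13");cam("side","side13");s=get_state();print(s["time_s"],s["eef_pos"],s["ee_rot"],s["force"],s["gripper_width"])
crop("w13",0,0,512,384,1.5,"w13a");crop("side13",170,80,310,190,5,"s13a")
E
```

```text
14.6 [0.45407526 0.25152462 0.01933506] [-1.79943219e+02 -9.70748055e-02 -6.64721434e+00] [0.45519969 0.43528381 0.12390219] 1.0006473581308784
```

View pics/w13a.png

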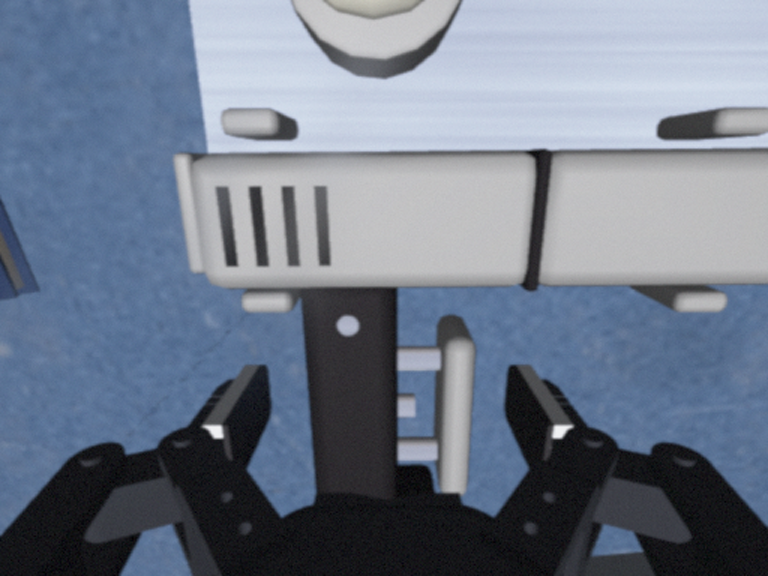

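View pics/s13a.png

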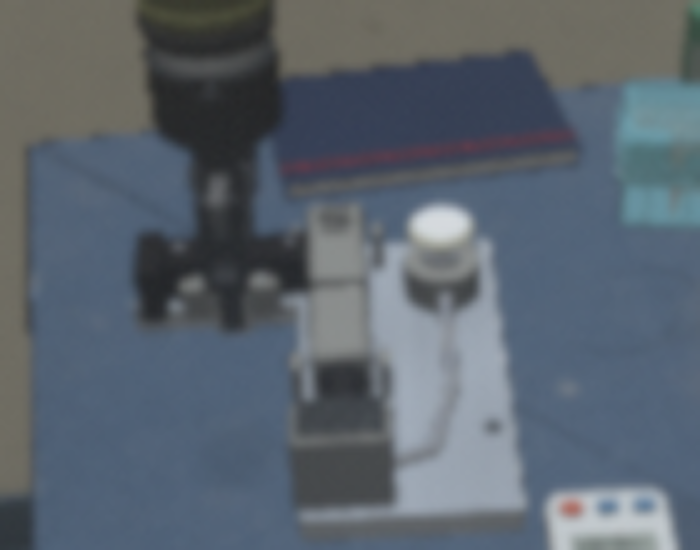

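step_arm([
  [0.3,0,0,0,0],
  [0.4,0,0,0,0],
  [0.5,0,0,0,0],
  [0.6,0,0,0,0],
  [0.7,0,0,0,0],
  [0.7,0,0,0,0],
  [0.7,0,0,0,0],
  [0.7,0,0,0,0],
], newtons=30)

```text
time_s: 15.4
eef_pos: [0.4544, 0.2537, 0.0199]
ee_rot: [-179.8, -0.2, -6.6]
force: [0.0, 3.9, 5.6]
gripper_width: 0.46
```

```bash
python3 - <<'E'
from h import *
im,K,W=cam("wrist","w14");s=get_state();print(s["time_s"],s["eef_pos"],s["ee_rot"],s["force"],s["gripper_width"],s["gripper_width"]*85)
crop("w14",0,0,512,384,1.5,"w14a")
E
```

```text
15.45 [0.45441043 0.25368026 0.01992356] [-1.79787819e+02 -1.51234941e-01 -6.56894843e+00] [-0.82495537  3.91318308  5.54297036] 0.45846577482696704 38.9695908602922
```

View pics/w14a.png

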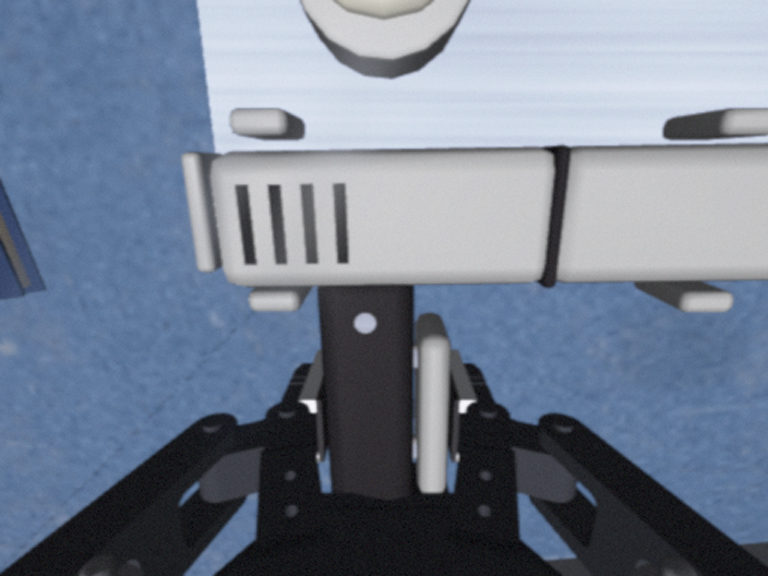

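Opening is about 39 mm (40 = fully pulled), with trigger and handle clamped and the gun between its cheeks. I'll hold for 2 s.

step_arm([
  [0.7,0,0,0,0],
  [0.7,0,0,0,0],
  [0.7,0,0,0,0],
  [0.7,0,0,0,0],
  [0.7,0,0,0,0],
  [0.7,0,0,0,0],
  [0.7,0,0,0,0],
  [0.7,0,0,0,0],
  [0.7,0,0,0,0],
  [0.7,0,0,0,0],
  [0.7,0,0,0,0],
  [0.7,0,0,0,0],
  [0.7,0,0,0,0],
  [0.7,0,0,0,0],
  [0.7,0,0,0,0],
  [0.7,0,0,0,0],
  [0.7,0,0,0,0],
  [0.7,0,0,0,0],
  [0.7,0,0,0,0],
  [0.7,0,0,0,0],
])

```text
time_s: 17.45
eef_pos: [0.4544, 0.2537, 0.0199]
ee_rot: [-179.8, -0.2, -6.6]
force: [0.3, 4.6, 5.7]
gripper_width: 0.465
```

```bash
python3 - <<'E'
from h import *
cam("wrist","w15");cam("scene","scene15");cam("side","side15");s=get_state();print(s["time_s"],s["eef_pos"],s["ee_rot"],s["force"],s["gripper_width"])
a=load("scene15")[0][170:270,140:270];b=load("side15")[0][80:180,180:310]
cv2.imwrite("pics/cs15.png",cv2.resize(np.hstack([a,b]),None,fx=3,fy=3,interpolation=2))
E
```

```text
17.6 [0.45438021 0.25368201 0.019891  ] [-1.79790046e+02 -1.48183522e-01 -6.56682857e+00] [-0.68415933  3.58896519  6.18752955] 0.45882957958306186
```

View pics/cs15.png

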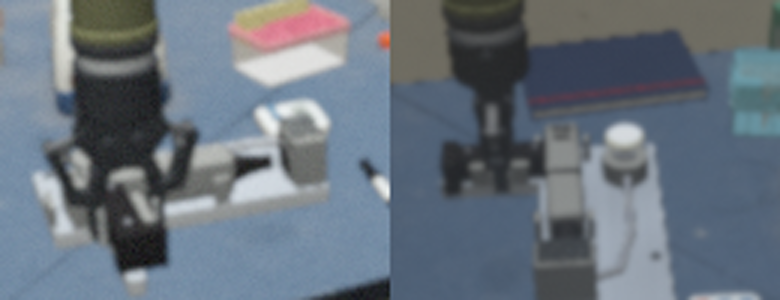

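View pics/w15.png

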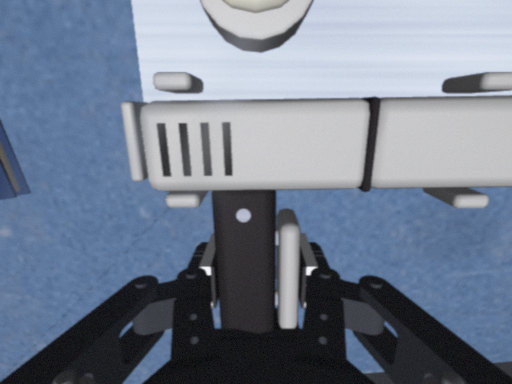

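step_arm([
  [0.5,0,0,0,0],
  [0.3,0,0,0,0],
  [0,0,0,0,0],
  [0,0,0,0,0],
  [0,0,0,0,0],
  [0,0,0,-0.03,0],
  [0,0,0,-0.1,0],
  [0,0,0,-0.2,0],
  [0,0,0,-0.3,0],
  [0,0,0,-0.32,0],
  [0,0,0,-0.32,0],
  [0,0,0,-0.32,0],
])

```text
time_s: 18.8
eef_pos: [0.4526, 0.2506, 0.1769]
ee_rot: [179.9, 0.1, -6.7]
force: [0.8, 0.8, -0.9]
gripper_width: 1.001
```

```bash
python3 - <<'E'
from h import *
im,K,W=cam("wrist","w16");s=get_state();print(s["time_s"],s["eef_pos"],s["ee_rot"],s["force"],s["gripper_width"])
crop("w16",0,0,512,384,1.5,"w16a")
E
```

```text
18.85 [0.45221132 0.2503452  0.17616667] [ 1.79873208e+02  1.66393903e-01 -6.66540350e+00] [-0.43061956 -0.29316413 -0.54673222] 0.9999551727253103
```

View pics/w16a.png

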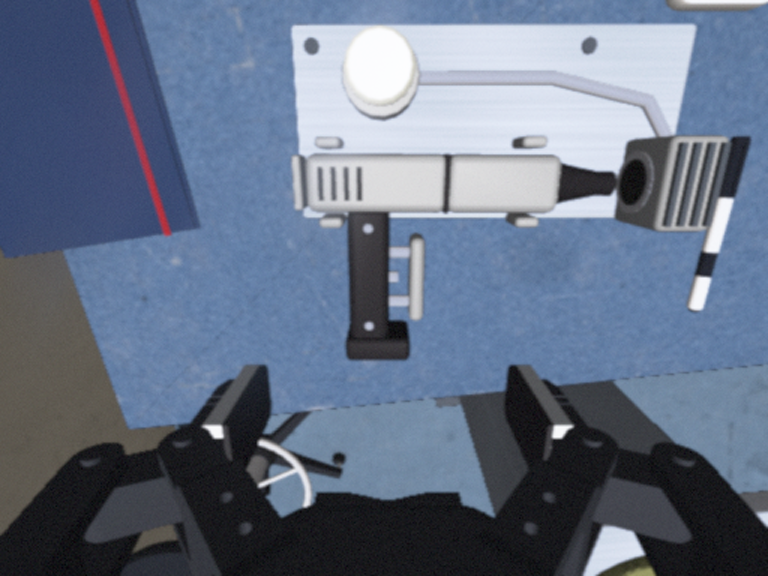

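step_arm([
  [0,0.05,0.05,0,-0.14],
  [0,0.1,0.1,0,-0.28],
  [0,0.13,0.117,0,-0.42],
  [0,0.13,0.117,0,-0.56],
  [0,0.13,0.117,0,-0.7],
  [0,0.13,0.117,0,-0.84],
  [0,0.13,0.117,0,-0.95],
  [0,0.13,0.117,0,-0.95],
  [0,0.13,0.117,0,-0.95],
])

```text
time_s: 19.75
eef_pos: [0.5103, 0.1851, 0.1766]
ee_rot: [-179.9, 0.1, 50.2]
force: [-0.5, 0.6, -0.4]
gripper_width: 0.998
```

step_arm([
  [0,0,0,0,-0.14],
  [0,0,0,0,-0.28],
  [0,0,0,0,-0.42],
  [0,0,0,0,-0.547],
  [0,0,0,0,-0.547],
  [0,0,0,0,-0.547],
  [0,0,0,0,-0.547],
])

```text
time_s: 20.45
eef_pos: [0.511, 0.1854, 0.1781]
ee_rot: [-180.0, 0.0, 83.0]
force: [0.1, -0.1, -1.0]
gripper_width: 0.998
```

```bash
python3 - <<'E'
from h import *
im,K,W=cam("wrist","w17");s=get_state();print(s["time_s"],s["eef_pos"],s["ee_rot"],s["force"],s["gripper_width"])
r=lambda u,v,z: ray(K,W,(u/1.5-.2,v/1.5-.2),z)[:2]
crop("w17",0,0,512,384,1.5,"w17a")
E
```

```text
20.5 [0.5110569  0.18546512 0.17814035] [-1.79990567e+02  1.20491162e-02  8.30341288e+01] [-0.00230105  0.63378256  0.37348711] 0.9970815719357726
```

View pics/w17a.png

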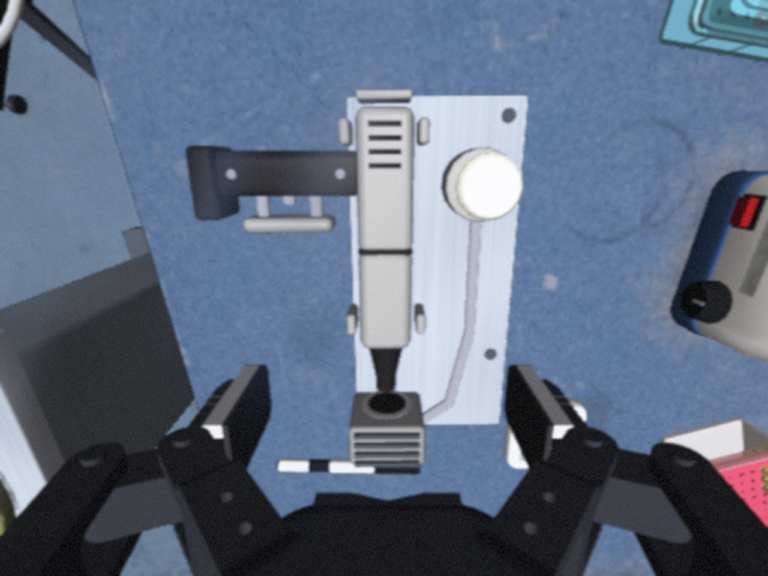

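step_arm([
  [0,0,0,0.08,0],
  [0,0,0,0.16,0],
  [0,0,0,0.22,0],
  [0,0,0,0.27,0],
  [0,0,0,0.3,0],
  [0,0,0,0.311,0],
  [0,0,0,0.311,0],
  [0,0,0,0.311,0],
  [0.5,0,0,0.311,0],
  [0.7,0,0,0.311,0],
  [0.7,0,0,0.311,0],
  [0.7,0,0,0.311,0],
  [0.7,0,0,0.311,0],
  [0.7,0,0,0.311,0],
  [0.7,0,0,0.311,0],
], newtons=50)

```text
time_s: 22.0
eef_pos: [0.5114, 0.1857, 0.0235]
ee_rot: [180.0, -0.0, 83.2]
force: [-1.6, 0.1, 5.7]
gripper_width: 0.415
```

step_arm([
  [0.7,0,0,-0.03,0],
  [0.7,0,0,-0.08,0],
  [0.7,0,0,-0.15,0],
  [0.7,0,0,-0.25,0],
  [0.7,0,0,-0.35,0],
  [0.7,0,0,-0.35,0],
  [0.7,0,0,-0.35,0],
])

```text
time_s: 22.7
eef_pos: [0.5115, 0.1855, 0.1991]
ee_rot: [179.9, -0.0, 83.2]
force: [-0.2, 0.0, -4.1]
gripper_width: 0.414
```

```bash
python3 - <<'E'
from h import *
im,K,W=cam("wrist","w18");s=get_state();print(s["time_s"],s["eef_pos"],s["ee_rot"],s["force"],s["ft_torque"],s["gripper_width"])
p=s["eef_pos"];yw=np.radians(s["ee_rot"][2]);tx=np.array([np.cos(yw),np.sin(yw)]);ty=np.array([np.sin(yw),-np.cos(yw)])
d=np.array([.5575,-.2657])-p[:2];print("shift units x,y",d@tx/.5,d@ty/.5)
E
```

```text
22.75 [0.51036716 0.18504031 0.19714694] [-1.79937070e+02  5.38000634e-02  8.31553809e+01] [-0.41733199  0.75915304 -3.68599705] [-0.08160629 -0.0098623   0.03861223] 0.4135619472743303
shift units x,y -0.8838214401435427 0.20102978962545326
```

View pics/w18.png

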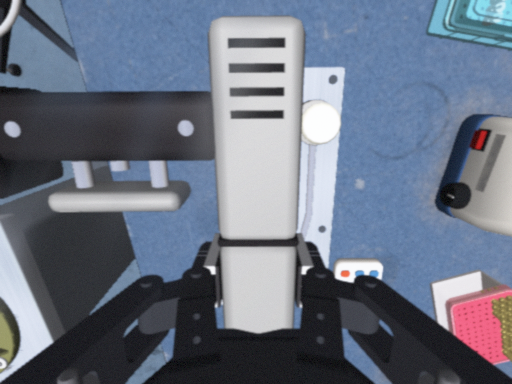

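step_arm([
  [0.7,-0.08,0.02,0,0.02],
  [0.7,-0.16,0.04,0,0.04],
  [0.7,-0.25,0.06,0,0.06],
  [0.7,-0.34,0.08,0,0.09],
  [0.7,-0.43,0.1,0,0.12],
  [0.7,-0.52,0.12,0,0.133],
  [0.7,-0.61,0.14,0,0.133],
  [0.7,-0.7,0.16,0,0.133],
  [0.7,-0.79,0.18,0,0.133],
  [0.7,-0.86,0.192,0,0.133],
  [0.7,-0.889,0.192,0.06,0.133],
  [0.7,-0.889,0.192,0.14,0.133],
  [0.7,-0.889,0.192,0.2,0.133],
  [0.7,-0.889,0.192,0.24,0.133],
  [0.7,-0.889,0.192,0.24,0.133],
  [0.7,-0.889,0.192,0.24,0.133],
  [0.7,-0.889,0.192,0.24,0.133],
])

```text
time_s: 24.45
eef_pos: [0.5541, -0.2676, 0.0787]
ee_rot: [179.9, 0.0, 75.2]
force: [-0.4, -0.5, -2.3]
gripper_width: 0.415
```

```bash
python3 - <<'E'
from h import *
im,K,W=cam("side","side19");s=get_state();print(s["time_s"],s["eef_pos"],s["ee_rot"],s["force"],s["gripper_width"])
crop("side19",190,150,330,340,3,"s19a")
E
```

```text
24.5 [ 0.5544013  -0.26767393  0.07919105] [1.79869621e+02 2.02575984e-02 7.51823381e+01] [-0.58647594 -0.47652927 -2.91987319] 0.4146446879540846
```

View pics/s19a.png

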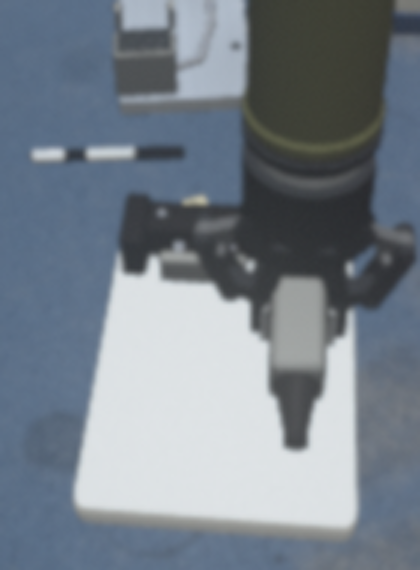

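step_arm([
  [0.7,0,0,0.04,0],
  [0.7,0,0,0.07,0],
  [0.7,0,0,0.09,0],
  [0.7,0,0,0.1,0],
  [0.7,0,0,0.102,0],
  [0.7,0,0,0.103,0],
  [0.7,0,0,0.103,0],
  [0.7,0,0,0.103,0],
])

```text
time_s: 25.3
eef_pos: [0.5537, -0.2673, 0.0275]
ee_rot: [180.0, -0.0, 75.2]
force: [-3.8, 1.6, 5.8]
gripper_width: 0.415
```

Contact with the pad (+5.8 N against -2.9 N hanging). Now I release and retreat.

step_arm([
  [0.5,0,0,0,0],
  [0.3,0,0,0,0],
  [0.1,0,0,0,0],
  [0,0,0,0,0],
  [0,0,0,0,0],
  [0,0,0,0,0],
  [0,0,0,-0.04,0],
  [0,0,0,-0.12,0],
  [0,0,0,-0.22,0],
  [0,0,0,-0.32,0],
  [0,0,0,-0.4,0],
  [0,0,0,-0.4,0],
  [0,0,0,-0.4,0],
])

```text
time_s: 26.6
eef_pos: [0.554, -0.2675, 0.2275]
ee_rot: [179.9, 0.0, 75.2]
force: [-0.7, -0.2, -1.6]
gripper_width: 0.999
```

```bash
python3 - <<'E'
from h import *
im,K,W=cam("wrist","w20");cam("side","side20");s=get_state();print(s["time_s"],s["eef_pos"],s["ee_rot"],s["force"],s["gripper_width"])
crop("w20",0,0,512,384,1.5,"w20a");crop("side20",150,80,350,340,2.3,"s20a")
E
```

```text
26.7 [ 0.55270706 -0.26686259  0.22467246] [-1.79853513e+02 -2.10888790e-02  7.51823579e+01] [-0.39632465  0.43350411 -0.32998377] 1.0007876465709815
```

View pics/w20a.png

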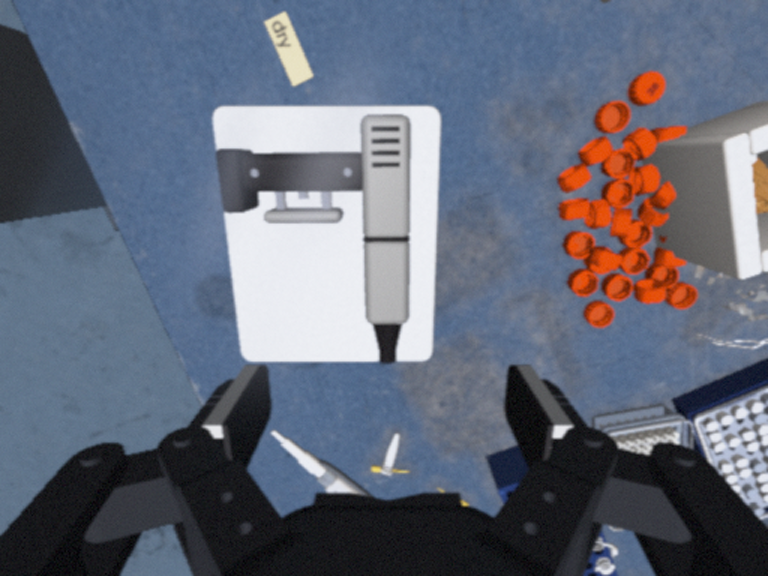

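View pics/s20a.png

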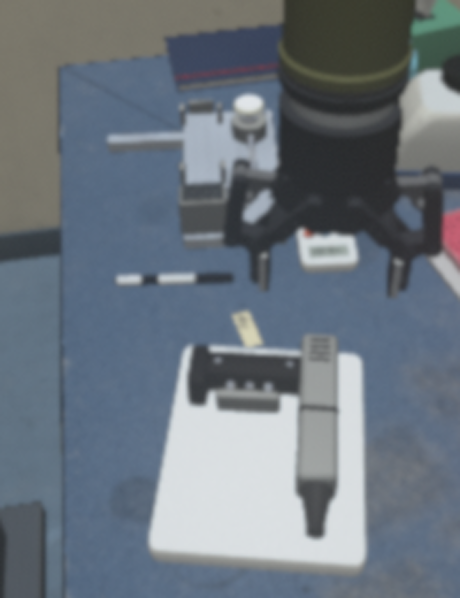

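The gun lies flat on the pad, with the trigger out and the fingers well clear. The marker (side view columns 200–251) and the timer are where they were.

```bash
python3 -c "
from plant import *
s=get_state();print(s['time_s'],s['joint_velocities'].round(2));print(sign_off())"
```

```text
26.7 [-0.07  0.74 -0.12  0.63 -0.14 -0.07  0.04]
the job is handed in; nothing more can be done
None
```

I did the whole sequence in order and handed the job in at 26.7 s of the 72 s allowed; sign-off gives no verdict, so I can't confirm a pass.

- **Seating the gun:** I laid it between the saddles with the nozzle facing the silencer and let go. A wrist picture put gun_grip about 2 mm from the seat point.
- **Plunger:** I pressed until the tool stopped moving at z 0.0597 and the force rose from 7 to 20 N. That is the stop, and the plunger was up again afterwards.
- **Trigger:** I held the trigger for over 2 s at an opening of about 39 mm (40 mm is fully pulled), with the gun still in the stand. The gun came to rest within about 1 mm of where it was, and the trigger sprang back.
- **Return to the pad:** The last pictures show the gun flat on the pad and the gripper about 0.2 m above it. The marker lies at the same pixels as at the start; the timer looks unmoved but I did not measure it.

The one disagreement was in the coarse scene-camera readings of the stand. They were 6 to 11 mm off the wrist-camera ones, so I used the wrist values, which matched the side view of the plunger. I inferred the trigger and plunger travel from opening, position and force, because the state does not report those joints.

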